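Brush the off-cuts off the panel and hang the brush up

TASK

Take the bench brush and sweep all five wooden off-cuts off the black panel into the scrap tray under its edge, with the brush and not with the gripper. When the panel is clear, hang the brush by its eye on the hook inside the clear cupboard, so that it hangs free, handle up, and is left to come to rest. Leave the sanding block and the wax tin where they are on the panel.

Things in the scene. Friction and masses are not known exactly. Their poses are not given: they have to be found in the camera images.
- panel: Black board, 360 mm along its x, 320 mm along its y, on battens, held by two clamps on its far (+x) edge: it does not move. Origin at bench level under its middle; its top is 78 mm above the bench. Its +y edge overhangs the scrap tray. Clamp jaws stand 14 mm above the board, reach 20 mm in from the far edge, at y = -105 and +90 mm. Battens stick out 20 mm under its near and far edges.
- scrap_tray: Open steel tray, 270 mm along its x, 170 mm along its y, 55 mm high, walls 3 mm, fixed on the bench, tucked 17 to 23 mm under the panel's +y edge (rim 5 mm below the board's underside). Origin under its middle at bench level; axes nearly the panel's; its middle lies 25 to 45 mm towards -x of the panel's middle.
- brush: Wooden bench brush standing on its bristles, 0.18 to 0.29 kg. Origin at the bristle tips under the middle of the head; x along the handle, z up. Head 160 mm long (x -80 to 80). Stiff, rigid bristles 34 mm wide, z 0 to 47 mm; wooden back above them, z 46 to 70 mm, 42 mm wide: grip across it. Handle x 75 to 171 mm, z about 60 mm, 26 to 32 mm wide. Centre of mass about 24 mm towards the handle.
- brush_eye (a point): Centre of the hanging eye at the end of the brush's handle: a ring of 6 mm steel wire, 28 mm clear inside, 40 mm outside, lying in the brush's x-y plane (hole along the brush's z). At (188, 0, 60) mm in the brush's frame; its axes are the brush's.
- cupboard: Small tool cupboard fixed on the bench: aluminium frame, clear sides, back and roof, open front. 210 mm deep (x), 220 mm wide (y; 190 mm clear inside), 400 mm high; the front faces its -x, towards the robot. Origin under its middle. Floor 12 mm thick, lower edge of the roof's front bar at 385 mm. Empty but for one hook in the middle of its width.
- hook_seat (a point): Lowest point of the hook's bend (centre of the 8 mm dark steel rod), at (20, 0, 310) mm in the cupboard's frame, 125 mm inside the front. From here the rod rises gently backwards (15 mm up in 68 mm) to the back rail, and forwards to the tip. Axes are the cupboard's. The eye seats here, with its centre about 10 mm lower.
- hook_tip (a point): Tip of the hook (centre of its round end), 18 mm in front of the seat and 20 mm higher (at (2, 0, 330) mm in the cupboard's frame), pointing up and forwards; the roof is 55 mm above it.
- sanding_block: Cork sanding block 62 x 112 x 27 mm lying on the panel near its far (+x) edge; leave it alone. Origin under its middle, on the panel.
- offcut_1: Loose off-cut of pale wood on the panel, a thick block 45 x 40 x 20 mm lying flat, 10 to 32 g. Origin in its middle. To be swept into the tray.
- offcut_2: Loose off-cut of pale wood on the panel, a short block 30 x 40 x 20 mm lying flat, 10 to 32 g. Origin in its middle. To be swept into the tray.
- offcut_3: Loose off-cut of pale wood on the panel, a stick 52 x 24 x 24 mm, 10 to 32 g. Origin in its middle. To be swept into the tray.
- offcut_4: Loose off-cut of pale wood on the panel, a round dowel slice 32 mm across, 22 mm high, standing on its flat end, 10 to 32 g. Origin in its middle. To be swept into the tray.
- offcut_5: Loose off-cut of pale wood on the panel, a three-sided prism, about 45 mm a side, 20 mm high, lying flat, 10 to 32 g. Origin in its middle. To be swept into the tray.
- wax_tin: Flat round steel tin 66 mm across, 30 mm high, on the panel near the corner of its far edge and the tray; leave it alone. Origin under its middle, on the panel.
Mind the look-alikes: they are no part of the job. Leave any red or yellow look-alike of the offcut_2 alone.

How it is judged:
By the outcome, as a careful person would: the job done as asked, in the order asked, and still so for the second after the job is handed in, with the robot touching nothing.
It also fails if it takes over 72 s, if anything falls off the work surface, if the arm or the gripper's body presses on something with over 40 N, if the wrist force passes 120 N, or if a joint passes its speed limit or range.

ROBOT

A 6-joint arm with a two-finger parallel gripper is mounted at the origin on the work surface. World frame = base frame: x ahead of the robot, y to its left, z up, the work surface at z = 0. Lengths are in m, angles in degrees, forces in N, time in s.
With the tool pointing down it reaches from about 0.325 to 0.85 m from the base axis. Payload 4.4 kg.
Tool frame: the origin (TCP) lies at the very end of the fingers, on their centre line; the grasp point (between the pads) lies 19 mm behind it; z points along the fingers, y is the line along which they close (so a half turn about z gives the same grasp; the last joint's range is limited). The gripper opens to 94 mm and grips with 3 to 60 N. Pads are 16 mm wide; open, the fingers measure 119 mm over their backs; the gripper's body (75 mm by 177 mm) begins 78 mm behind the grasp point.
Start: joints at [-72.164, 11.837, 88.321, -0, 79.842, -8.623], TCP at [0.256, -0.515, 0.205] pointing down, gripper open.
Joint ranges: [-156.59, 156.59], [-49.26, 127.26], [12.9, 141.05], [-63.56, 243.56], [4.71, 150.69], [-161.64, 161.64]. Speed limits (degrees/s): [159.86, 159.86, 180, 180, 180, 180].

INTERFACE

Orientations are given as a 3x3 rotation matrix whose columns are the frame's x, y, z axes.
In Python, from bench import sensors, cams, order gives the robot as it stands. The module is installed in compiled form; this text tells all that it offers.
- The arm moves only by the tool arm_command, never from a script. Its argument "commands" is a list of rows, each a list of 7 numbers: the shift along the tool's x, y, z in cm, then the turn, a rotation vector about the tool's x, y, z in degrees, then the opening, from 0 (shut) to 1 (fully open). A call has 1 to 20 rows; each row shifts and turns the commanded pose from where the row before left it, along the tool's axes as they then stand; what a row does not reach is not made up. A row lasts 1/12 s, in which the tool goes at most 41.7 mm and 7.16 degrees, less where a joint would pass 70% of its speed; a pose out of reach is approached as far as the arm can. A call with a gripper value outside its range is refused whole. The fingers move at their own pace and stop on an object; "newtons" is the grip in N (left out, the last holds). Time passes only in rows, so rows that do not move let the fingers close. It gives the time, the measured TCP pose, the force, the opening and the grip force at its end, in the units of the state.
- sensors.observe(): the state, without advancing time (a new reading comes with each control period).
- cams.capture(name): name is "scene" or "top" or "wrist"; returns a dict with "img" (384x512x3 uint8, red, green, blue), "vfov" (degrees; the focal length in pixels is half the picture's height over the tangent of half this angle, whatever the lens; pixels are square), "cx", "cy" (the principal point, pixels), "dist" ([k1, k2, p1, p2, k3] as OpenCV has them; the pictures are not rectified), "camera_from_world" (4x4, takes a point from world to camera coordinates); the wrist camera has in their place "tool_from_camera" (4x4, takes a point from camera to tool coordinates, whose origin is the TCP and whose axes are the flange's). Camera axes: x right, y up, looking along -z (the intrinsics and any distortion apply to the point x, -y, -z); pixel columns grow to the right and rows downward; lengths in m; the calibration is good to about 2 mm. A picture is of the moment at which its call begins: read the wrist's pose just before it. There is no depth.
- order.job_done(): hands the job in; it is judged then, once.
Trained networks look in a picture, given as the dict that the camera call returned (one of the last four; its "shot" number tells which), for a name from the list of things; names that differ only in an ending like _2 or _b are one class to them, and where a whole thing is asked for, a point or a joint stands for the part that bears it (a point fixed in the world has none). Each returns a list of dicts, best first, with "conf" (0 to 1); they miss things now and then, are a little off and sometimes report something else, mostly with a low value. They report only what shows in the picture. A call takes as long as a camera call. They do not tell look-alikes from the thing itself.
- cams.search_frame(label, picture): "location" ([row, column] in pixels, amid what is visible of it).
- cams.masks_of(label, picture): "pixels" (384x512 bool, what is visible of it) and "location" ([row, column] in pixels, amid what is visible of it).
- cams.landmark_of(label, picture): "location" ([row, column] in pixels: a listed point, or the origin of a listed thing).
The state is a dict: "time_s": time; "q": joint angles; "qd": joint speeds; "tau": joint torques, N m; "ee_pos": TCP position; "ee_rot": TCP orientation; "ft_force": force on the tool from outside, world axes, zero at the start; "wrist_torque": the same for the moment, N m; "grip_width": finger opening in m; "grip_force": force on a finger pad.
Only numpy, scipy, OpenCV 4.12 (cv2) and the standard library are available. Lean on these libraries where they do the work, as an engineer would, in place of code of your own. Each camera call takes 0.05 s, during which the arm holds its last target. There are 200 camera calls.

## Working session

There is one attempt and no reset: what is moved stays moved. The work goes in short steps, Python scripts to look and compute and a tool call to move; the robot and the scene stay as the last step left them, time stands still between calls to the robot, and variables do not carry over. Pictures are saved under pics/ and viewed, at most 10 in all, crops included, and the job is handed in when it is done.

Besides the shell and the picture viewer there is one more tool, called after "Emit:" by a JSON object that holds its "method" and its "body", one argument or row to a line. arm_command: Moves the arm, as the interface text tells. Its arguments: {"type":"object","properties":{"commands":{"type":"array","items":{"type":"array","items":{"type":"number"}}},"newtons":{"type":"number"}},"required":["commands"]}

```bash
mkdir -p pics
cat > h.py <<'E'
import numpy as np, cv2
from bench import sensors, cams, order
def K(p):
    f=192/np.tan(np.radians(p["vfov"])/2)
    return np.array([[f,0,p["cx"]],[0,f,p["cy"]],[0,0,1.]])
def cfw(p):
    if "camera_from_world" in p: return np.array(p["camera_from_world"])
    return np.linalg.inv(p["wfc"])
def cap(n):
    s=sensors.observe(); p=cams.capture(n)
    if n=="wrist":
        T=np.eye(4);T[:3,:3]=s["ee_rot"];T[:3,3]=s["ee_pos"]
        p["wfc"]=T@np.array(p["tool_from_camera"])
    return p
def ray(p,rc):
    u=cv2.undistortPoints(np.array([[[rc[1],rc[0]]]],float),K(p),np.array(p["dist"],float))[0,0]
    M=np.linalg.inv(cfw(p)); d=M[:3,:3]@np.array([u[0],-u[1],-1.]); return M[:3,3],d/np.linalg.norm(d)
def atz(p,rc,z):
    o,d=ray(p,rc); return o+d*(z-o[2])/d[2]
def tri(obs):
    A=np.zeros((3,3));b=np.zeros(3)
    for p,rc in obs:
        o,d=ray(p,rc);P=np.eye(3)-np.outer(d,d);A+=P;b+=P@o
    x=np.linalg.solve(A,b)
    res=[np.linalg.norm((np.eye(3)-np.outer(d,d))@(x-o)) for o,d in [ray(p,rc) for p,rc in obs]]
    return x,max(res)
def proj(p,X):
    X=np.atleast_2d(X);M=cfw(p);c=X@M[:3,:3].T+M[:3,3]
    c=c*[1,-1,-1]
    return cv2.projectPoints(c,np.zeros(3),np.zeros(3),K(p),np.array(p["dist"],float))[0][:,0,::-1]
def save(p,n): cv2.imwrite("pics/"+n,cv2.cvtColor(p["img"],cv2.COLOR_RGB2BGR))
E
cat > a.py <<'E'
from h import *
np.set_printoptions(precision=4,suppress=True)
t=cap("top");s=cap("scene")
both=np.vstack([t["img"],s["img"]]);
cv2.imwrite("pics/a_top.png",cv2.resize(t["img"][:,:,::-1],(800,600)));cv2.imwrite("pics/a_scene.png",cv2.resize(s["img"][:,:,::-1],(800,600)))
for l in ["panel","scrap_tray","brush","brush_eye","cupboard","hook_seat","hook_tip","sanding_block","offcut_1","offcut_2","offcut_3","offcut_4","offcut_5","wax_tin"]:
    r={}
    for n,p in (("t",t),("s",s)):
        r[n]=cams.landmark_of(l,p)
        print(l,n,[(np.round(x["location"]).astype(int).tolist(),round(x["conf"],2)) for x in r[n]][:4])
    if r["t"] and r["s"]:
        print("   tri",*tri([(t,r["t"][0]["location"]),(s,r["s"][0]["location"])]))
for n,p in (("t",t),("s",s)): print(n,np.linalg.inv(cfw(p))[:3,3],p["vfov"])
E
python3 a.py
```

```text
panel t [([190, 203], 0.72)]
panel s [([275, 299], 0.95)]
   tri [ 0.5757  0.1565 -0.0163] 0.004887507716016166
scrap_tray t [([202, 138], 0.84)]
scrap_tray s [([311, 364], 0.76)]
   tri [ 0.5472  0.3756 -0.0167] 0.0005686239697340106
brush t [([211, 289], 0.83), ([149, 215], 0.33)]
brush s [([208, 249], 0.57)]
   tri [ 0.4782 -0.1361 -0.0215] 0.007658107872820366
brush_eye t [([151, 291], 0.97), ([187, 200], 0.3)]
brush_eye s [([229, 202], 0.57)]
   tri [ 0.6721 -0.1602  0.0531] 0.001511401343419362
cupboard t [([195, 387], 0.73)]
cupboard s [([164, 178], 0.6)]
   tri [ 0.5078 -0.4712  0.0054] 0.006721425423969298
hook_seat t [([208, 289], 0.48)]
hook_seat s []
hook_tip t []
hook_tip s []
sanding_block t [([148, 216], 0.56), ([210, 288], 0.39)]
sanding_block s [([276, 256], 0.86)]
   tri [0.6957 0.0884 0.0785] 0.0010876091918139482
offcut_1 t [([267, 166], 0.71), ([270, 130], 0.64), ([190, 199], 0.61), ([212, 179], 0.53)]
offcut_1 s [([273, 320], 0.63), ([251, 306], 0.63), ([251, 406], 0.63), ([318, 305], 0.61)]
   tri [ 0.3821  0.2482 -0.1955] 0.08901864947195913
offcut_2 t [([267,
[... 432 characters left out ...]
55] 0.08901864947195913
offcut_4 t [([267, 166], 0.71), ([270, 130], 0.64), ([190, 199], 0.61), ([212, 179], 0.53)]
offcut_4 s [([273, 320], 0.63), ([251, 306], 0.63), ([251, 406], 0.63), ([318, 305], 0.61)]
   tri [ 0.3821  0.2482 -0.1955] 0.08901864947195913
offcut_5 t [([267, 166], 0.71), ([270, 130], 0.64), ([190, 199], 0.61), ([212, 179], 0.53)]
offcut_5 s [([273, 320], 0.63), ([251, 306], 0.63), ([251, 406], 0.63), ([318, 305], 0.61)]
   tri [ 0.3821  0.2482 -0.1955] 0.08901864947195913
wax_tin t [([148, 160], 0.78)]
wax_tin s [([316, 306], 0.69)]
   tri [0.7035 0.2694 0.0933] 0.0033028454595990953
t [ 0.2517 -0.0204  1.3022] 52.68941140236749
s [1.0325 0.3784 1.0508] 55.58673487166475
```

View pics/a_top.png

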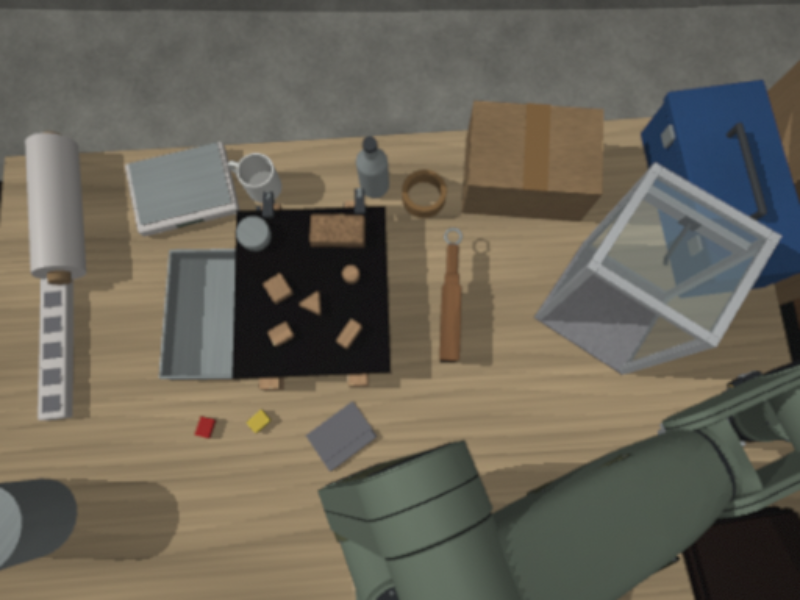

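View pics/a_scene.png

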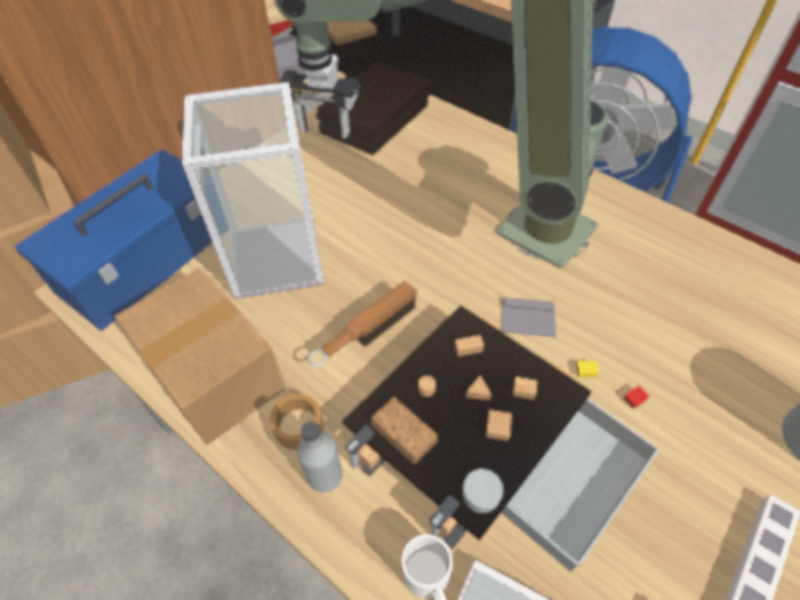

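The top view (800x600 px) shows the brush at (451,300) with its eye at (453,237). On the panel are the dowel (351,273), block 1 (277,289), prism (312,302), short block (281,333) and stick (348,333). What could be mistaken for these: the red block (205,427) and yellow block (259,421) on the bench, the batten ends (270,383) and (357,379), and the ring (482,246), which looks like the brush eye's shadow. The cupboard's roof is around (684,253), turned in yaw.

```bash
cat > b.py <<'E'
from h import *
np.set_printoptions(precision=4,suppress=True)
t=cap("top");s=cap("scene");k=.64
def T(l,z): 
    for x,y in l: print("  ",(x,y),atz(t,(y*k,x*k),z)[:3])
def S(l,z): 
    for x,y in l: print("  s",(x,y),atz(s,(y*k,x*k),z)[:3])
print("panel");T([(236,210),(386,207),(391,373),(234,377)],.078);S([(462,308),(590,394),(478,538),(345,421)],.078)
print("tray rim");T([(169,252),(161,378)],.055);S([(655,450),(574,565)],.055)
print("eye");T([(453,237)],.06);S([(317,357)],.06)
print("head end");T([(441,360),(460,361)],.07)
print("offc");T([(351,273),(277,289),(312,302),(281,333),(348,333)],.098)
print("block,tin");T([(310,215),(364,215),(364,246),(310,245)],.105);T([(254,233)],.108)
print("cup roof");T([(656,167),(778,238),(716,343),(590,265)],.4);S([(185,98),(290,86),(298,153),(188,162)],.4)
print("cup floor front");T([(537,318),(623,373)],.0);S([(237,295),(321,277)],.0)
for l in ["brush","panel"]:
    m=cams.masks_of(l,t)
    if m:
        ys,xs=np.where(m[0]["pixels"]);print(l,m[0]["conf"],len(ys),cv2.minAreaRect(np.c_[xs,ys].astype(np.float32)))
# candidate crop
c=t["img"][120:260,130:330,::-1];cv2.imwrite("pics/b.png",cv2.resize(c,(800,560),interpolation=cv2.INTER_CUBIC))
E
python3 b.py
```

```text
panel
   (236, 210) [0.7559 0.3042 0.078 ]
   (386, 207) [ 0.7414 -0.0162  0.078 ]
   (391, 373) [ 0.3852 -0.0041  0.078 ]
   (234, 377) [0.3994 0.3104 0.078 ]
  s (462, 308) [0.3942 0.0097 0.078 ]
  s (590, 394) [0.4065 0.32   0.078 ]
  s (478, 538) [0.7594 0.3057 0.078 ]
  s (345, 421) [ 0.7444 -0.0049  0.078 ]
tray rim
   (169, 252) [0.679  0.4528 0.055 ]
   (161, 378) [0.4108 0.4636 0.055 ]
  s (655, 450) [0.4198 0.4674 0.055 ]
  s (574, 565) [0.6889 0.4498 0.055 ]
eye
   (453, 237) [ 0.67  -0.156  0.06 ]
  s (317, 357) [ 0.6711 -0.1534  0.06  ]
head end
   (441, 360) [ 0.4054 -0.1074  0.07  ]
   (460, 361) [ 0.4007 -0.1459  0.07  ]
offc
   (351, 273) [0.5939 0.0647 0.098 ]
   (277, 289) [0.5703 0.2171 0.098 ]
   (312, 302) [0.5382 0.1468 0.098 ]
   (281, 333) [0.4785 0.211  0.098 ]
   (348, 333) [0.4692 0.0768 0.098 ]
block,tin
   (310, 215) [0.7235 0.1434 0.105 ]
   (364, 215) [0.7159 0.0308 0.105 ]
   (364, 246) [0.648  0.0345 0.105 ]
   (310, 245) [0.6577 0.1458 0.105 ]
   (254, 233) [0.6905 0.2597 0.108 ]
cup roof
   (656, 167) [ 0.6496 -0.4519  0.4   ]
   (778, 238) [ 0.5181 -0.6176  0.4   ]
   (716, 343) [ 0.3623 -0.4941  0.4   ]
   (590, 265) [ 0.4954 -0.3256  0.4   ]
  s (185, 98) [ 0.5276 -0.6112  0.4   ]
  s (290, 86) [ 0.3655 -0.4746  0.4   ]
  s (298, 153) [ 0.5078 -0.3039  0.4   ]
  s (188, 162) [ 0.6496 -0.4411  0.4   ]
cup floor front
   (537, 318) [ 0.4917 -0.3294  0.    ]
   (623, 373) [ 0.3604 -0.4972  0.    ]
  s (237, 295) [ 0.6468 -0.4533  0.    ]
  s (321, 277) [ 0.4816 -0.3378  0.    ]
brush 0.7 948 ((287.5, 189.0), (84.0, 15.0), 90.0)
panel 0.88 9161 ((197.7986602783203, 184.64096069335938), (127.83064270019531, 100.13323211669922), 88.69805145263672)
```

View pics/b.png

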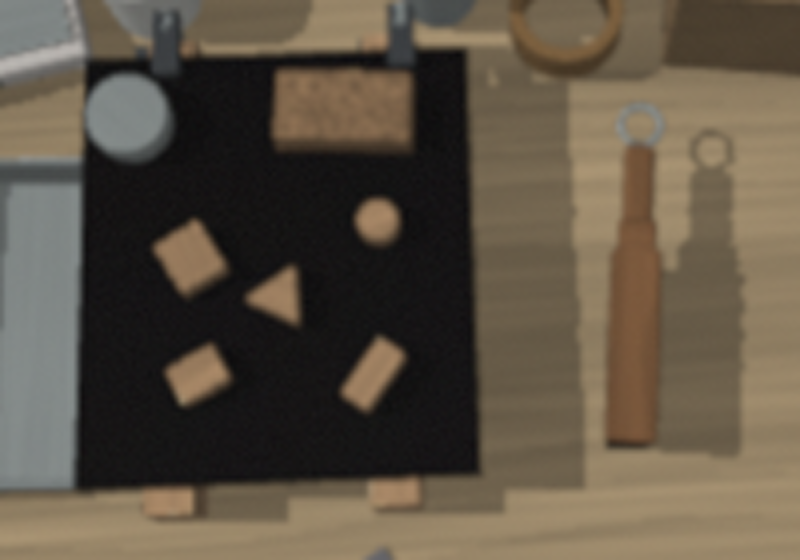

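The crop confirms the brush: eye at (640,125), head at (633,345), thinner handle pointing to +x. The other ring at (712,150) is its shadow. Next I check the state and plan the first reach.

```bash
cat >> h.py <<'E'
from scipy.spatial.transform import Rotation as Ro
np.set_printoptions(precision=4,suppress=True)
def delta(p,R,p0=None,R0=None):
    """shift in tool axes (cm) and rotvec (deg) from current (or given) pose to p,R; min rows"""
    s=sensors.observe(); p0=np.array(s["ee_pos"]) if p0 is None else np.array(p0); R0=np.array(s["ee_rot"]) if R0 is None else R0
    d=R0.T@(np.array(p)-p0)*100; r=np.degrees(Ro.from_matrix(R0.T@R).as_rotvec())
    print("shift cm",d,"turn",r,"rows>=",np.linalg.norm(d)/4.17,np.linalg.norm(r)/7.16)
def down(yaw):
    a=np.radians(yaw);return np.array([[np.cos(a),np.sin(a),0],[np.sin(a),-np.cos(a),0],[0,0,-1.]])
E
python3 - <<'E'
from h import *
s=sensors.observe();print(s["time_s"],s["ee_pos"],np.array(s["ee_rot"]),s["grip_width"],s["q"])
delta([.30,-.30,.24],down(-6)); delta([.475,-.135,.22],down(-6)); delta([.475,-.135,.22],down(-6),[.3,-.3,.24],down(-6))
t=cams.capture("wrist");print(np.array(t["tool_from_camera"]))
E
```

```text
1.7 [ 0.2562 -0.5148  0.2054] [[ 0.8953  0.4456 -0.    ]
 [ 0.4456 -0.8953  0.    ]
 [ 0.     -0.     -1.    ]] 0.09375033448518558 [-72.1639  11.8384  88.321    0.0001  79.8418  -8.6232]
shift cm [ 13.4921 -17.2761  -3.4556] turn [-0.0012  0.0001 32.4593] rows>= 5.321581990252831 4.533420934515066
shift cm [ 36.5107 -24.2503  -1.4554] turn [-0.0012  0.0001 32.4593] rows>= 10.516704956823414 4.533420934515066
shift cm [ 15.6794 -18.2389   2.    ] turn [0. 0. 0.] rows>= 5.787778602468667 0.0
[[-0.0002  0.9638  0.2667  0.0777]
 [ 1.      0.0002  0.0003 -0.0001]
 [ 0.0002  0.2667 -0.9638 -0.1794]
 [ 0.      0.      0.      1.    ]]
```

Emit:
{"method": "arm_command", "body": {
  "commands": [
    [2.25, -2.88, -0.58, 0, 0, 0, 1],
    [2.25, -2.88, -0.58, 0, 0, 0, 1],
    [2.25, -2.88, -0.58, 0, 0, 0, 1],
    [2.25, -2.88, -0.58, 0, 0, 0, 1],
    [2.25, -2.88, -0.58, 0, 0, 0, 1],
    [2.25, -2.88, -0.58, 0, 0, 0, 1],
    [0, 0, 0, 0, 0, 6.5, 1],
    [0, 0, 0, 0, 0, 6.5, 1],
    [0, 0, 0, 0, 0, 6.5, 1],
    [0, 0, 0, 0, 0, 6.5, 1],
    [0, 0, 0, 0, 0, 6.46, 1],
    [2.61, -3.04, 0.33, 0, 0, 0, 1],
    [2.61, -3.04, 0.33, 0, 0, 0, 1],
    [2.61, -3.04, 0.33, 0, 0, 0, 1],
    [2.61, -3.04, 0.33, 0, 0, 0, 1],
    [2.61, -3.04, 0.33, 0, 0, 0, 1],
    [2.61, -3.04, 0.33, 0, 0, 0, 1],
    [0, 0, 0, 0, 0, 0, 1]
  ]
}}

```text
time_s: 3.25
ee_pos: [0.4782, -0.1299, 0.2199]
ee_rot: [[0.995, -0.097, 0.002], [-0.097, -0.995, 0.003], [0.001, -0.003, -1.0]]
ft_force: [-1.0, -0.1, -0.2]
grip_width: 0.0943
grip_force: 0.0
```

```bash
cat > c.py <<'E'
from h import *
s=sensors.observe();print(s["time_s"],s["ee_pos"],np.array(s["ee_rot"]),s["q"],s["ft_force"])
p=cap("wrist");cv2.imwrite("pics/c.png",p["img"][:,:,::-1])
for l,z in (("brush",0),("brush_eye",.06)):
    for x in cams.landmark_of(l,p)[:2]: print(l,x["location"],x["conf"],atz(p,x["location"],z))
m=cams.masks_of("brush",p)
if m:
    q=m[0]["pixels"];ys,xs=np.where(q);b=cv2.boxPoints(cv2.minAreaRect(np.c_[xs,ys].astype(np.float32)));print(b,m[0]["conf"])
    for u in b: print(atz(p,(u[1],u[0]),.07))
E
python3 c.py
```

```text
3.25 [ 0.4782 -0.1299  0.2199] [[ 0.9952 -0.0975  0.0015]
 [-0.0975 -0.9952  0.0028]
 [ 0.0012 -0.003  -1.    ]] [-25.348    1.354   98.2186   0.1871  80.4184  70.215 ] [-0.9523 -0.1141 -0.248 ]
brush [156.6, 257.4] 0.83 [ 0.4875 -0.1324  0.    ]
brush [115.1, 28.1] 0.7 [0.5694 0.1482 0.    ]
[[237.   0.]
 [279.   0.]
 [279. 239.]
 [237. 239.]] 0.67
[ 0.6477 -0.1287  0.07  ]
[ 0.6439 -0.1675  0.07  ]
[ 0.4062 -0.1482  0.07  ]
[ 0.4107 -0.1023  0.07  ]
```

View pics/c.png

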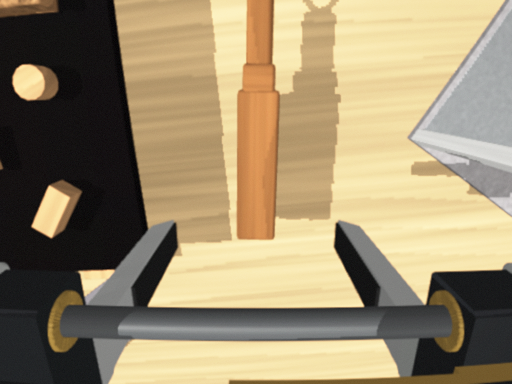

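The wrist view shows the brush head at columns 237–279, rows 90–239. It lies along the tool's x and is centred between the fingers, so I descend and grip.

Emit:
{"method": "arm_command", "body": {
  "commands": [
    [0.6, 0.1, 3.6, 0, 0, 0, 1],
    [0.6, 0, 3.6, 0, 0, 0, 1],
    [0, 0, 3.6, 0, 0, 0, 1],
    [0, 0, 3.6, 0, 0, 0, 1],
    [0, 0, 2.5, 0, 0, 0, 1],
    [0, 0, 1.2, 0, 0, 0, 1],
    [0, 0, 0, 0, 0, 0, 0.2],
    [0, 0, 0, 0, 0, 0, 0.2],
    [0, 0, 0, 0, 0, 0, 0.2],
    [0, 0, 0, 0, 0, 0, 0.2],
    [0, 0, 0, 0, 0, 0, 0.2],
    [0, 0, 0, 0, 0, 0, 0.2],
    [0, 0, 0, 0, 0, 0, 0.2]
  ],
  "newtons": 55
}}

```text
time_s: 4.53
ee_pos: [0.4873, -0.1372, 0.0403]
ee_rot: [[0.995, -0.105, 0.002], [-0.105, -0.995, -0.0], [0.002, 0.0, -1.0]]
ft_force: [0.7, 1.6, 0.5]
grip_width: 0.0506
grip_force: 0.6
```

Emit:
{"method": "arm_command", "body": {
  "commands": [
    [0, 0, 0, 0, 0, 0, 0.2],
    [0, 0, 0, 0, 0, 0, 0.2],
    [0, 0, 0, 0, 0, 0, 0.2],
    [0, 0, 0, 0, 0, 0, 0.2],
    [0, 0, 0, 0, 0, 0, 0.2]
  ]
}}

```text
time_s: 4.95
ee_pos: [0.487, -0.1369, 0.0399]
ee_rot: [[0.995, -0.104, 0.0], [-0.104, -0.995, 0.0], [0.0, -0.0, -1.0]]
ft_force: [-1.4, 2.4, 5.9]
grip_width: 0.0415
grip_force: 55.0
```

Run:
```python
from h import *
s=sensors.observe();print(s["grip_width"],s["grip_force"],s["ee_pos"])
P=np.array(s["ee_pos"]);R=down(-6)
delta(P+[0,0,.135],R); delta([.485,.01,.175],down(-2),P+[0,0,.135],R); delta([.485,.01,.126],down(-2),[.485,.01,.175],down(-2)); delta([.485,.30,.126],down(-2),[.485,.01,.126],down(-2))
```

```text
0.041525635157363856 55.00090777873993 [ 0.487  -0.1369  0.0399]
shift cm [  0.0057  -0.0058 -13.5   ] turn [-0.0245 -0.0242  0.0036] rows>= 3.237410071942447 0.004839165944855031
shift cm [ -1.7336 -14.5858  -0.0124] turn [ 0.  0. -4.] rows>= 3.5224198930258455 0.5586592178770949
shift cm [0.  0.  4.9] turn [0. 0. 0.] rows>= 1.1750599520383689 0.0
shift cm [ -1.0121 -28.9823   0.    ] turn [0. 0. 0.] rows>= 6.954436450839329 0.0
```

Emit:
{"method": "arm_command", "body": {
  "commands": [
    [0, 0, -2.0, 0, 0, 0, 0.2],
    [0, 0, -3.8, 0, 0, 0, 0.2],
    [0, 0, -3.8, 0, 0, 0, 0.2],
    [0, 0, -3.9, 0, 0, 0, 0.2],
    [-0.35, -2.9, 0, 0, 0, -0.8, 0.2],
    [-0.35, -2.9, 0, 0, 0, -0.8, 0.2],
    [-0.35, -2.9, 0, 0, 0, -0.8, 0.2],
    [-0.35, -2.9, 0, 0, 0, -0.8, 0.2],
    [-0.35, -2.9, 0, 0, 0, -0.8, 0.2],
    [0, 0, 1.5, 0, 0, 0, 0.2],
    [0, 0, 1.8, 0, 0, 0, 0.2],
    [0, 0, 1.9, 0, 0, 0, 0.2],
    [0, 0, 0, 0, 0, 0, 0.2],
    [0, 0, 0, 0, 0, 0, 0.2]
  ]
}}

```text
time_s: 6.12
ee_pos: [0.4787, 0.0087, 0.1209]
ee_rot: [[0.999, -0.035, -0.004], [-0.035, -0.999, 0.0], [-0.004, 0.0, -1.0]]
ft_force: [0.1, -0.8, -1.8]
grip_width: 0.0417
grip_force: 55.0
```

```bash
cat > d.py <<'E'
from h import *
import sys
s=sensors.observe();print(s["time_s"],s["ee_pos"],np.array(s["ee_rot"]).round(3).tolist(),s["ft_force"],s["grip_width"],s["grip_force"])
a=cap("top");b=cap("scene");c=cap("wrist")
A=cv2.resize(a["img"][100:270,90:330],(480,340));B=cv2.resize(b["img"][140:380,160:460],(400,320))
C=cv2.resize(c["img"],(400,300))
o=np.zeros((600,800,3),np.uint8);o[:340,:400]=A[:,:400];o[:300,400:]=C
o[300:600,400:]=B[20:]
cv2.imwrite("pics/"+sys.argv[1],o[:,:,::-1])
E
python3 d.py d.png
```

```text
6.1167 [0.4787 0.0087 0.1209] [[0.999, -0.035, -0.004], [-0.035, -0.999, 0.0], [-0.004, 0.0, -1.0]] [ 0.1135 -0.7892 -1.8258] 0.04174288333696342 54.99885320663452
```

View pics/d.png

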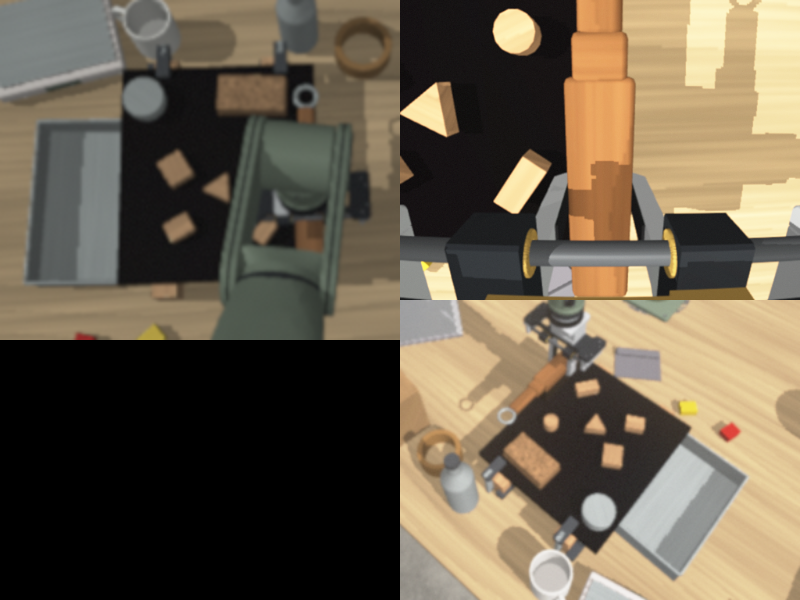

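The composite shows the brush held level in the gripper over the panel's −y edge, all five off-cuts ahead of it, and the tray to its left in the top view. I sweep the near lane first.

Emit:
{"method": "arm_command", "body": {
  "commands": [
    [0, -0.8, 0, 0, 0, 0, 0.2],
    [0, -1.2, 0, 0, 0, 0, 0.2],
    [0, -1.5, 0, 0, 0, 0, 0.2],
    [0, -1.6, 0, 0, 0, 0, 0.2],
    [0, -1.6, 0, 0, 0, 0, 0.2],
    [0, -1.6, 0, 0, 0, 0, 0.2],
    [0, -1.6, 0, 0, 0, 0, 0.2],
    [0, -1.6, 0, 0, 0, 0, 0.2],
    [0, -1.6, 0, 0, 0, 0, 0.2],
    [0, -1.6, 0, 0, 0, 0, 0.2],
    [0, -1.6, 0, 0, 0, 0, 0.2],
    [0, -1.6, 0, 0, 0, 0, 0.2],
    [0, -1.6, 0, 0, 0, 0, 0.2],
    [0, -1.6, 0, 0, 0, 0, 0.2],
    [0, -1.6, 0, 0, 0, 0, 0.2],
    [0, -1.6, 0, 0, 0, 0, 0.2],
    [0, -1.6, 0, 0, 0, 0, 0.2],
    [0, -1.6, 0, 0, 0, 0, 0.2],
    [0, -1.6, 0, 0, 0, 0, 0.2],
    [0, -1.6, 0, 0, 0, 0, 0.2]
  ]
}}

```text
time_s: 7.93
ee_pos: [0.4912, 0.317, 0.1232]
ee_rot: [[0.999, -0.035, 0.001], [-0.035, -0.999, 0.001], [0.001, -0.001, -1.0]]
ft_force: [0.3, -1.3, -1.7]
grip_width: 0.0419
grip_force: 55.0
```

Emit:
{"method": "arm_command", "body": {
  "commands": [
    [0, -0.8, 0, 0, 0, 0, 0.2],
    [0, -0.5, 0, 0, 0, 0, 0.2],
    [0, 0, 0, 0, 0, 0, 0.2],
    [0, 0, 0, 0, 0, 0, 0.2]
  ]
}}

```text
time_s: 8.27
ee_pos: [0.4915, 0.3283, 0.1226]
ee_rot: [[0.999, -0.035, 0.0], [-0.035, -0.999, -0.0], [0.0, 0.0, -1.0]]
ft_force: [0.1, -0.4, -3.3]
grip_width: 0.0417
grip_force: 55.0
```

```bash
python3 d.py e.png
```

```text
8.2667 [0.4915 0.3283 0.1226] [[0.999, -0.035, 0.0], [-0.035, -0.999, -0.0], [0.0, 0.0, -1.0]] [ 0.0954 -0.4257 -3.3386] 0.0416724226890276 54.99895513057709
```

View pics/e.png

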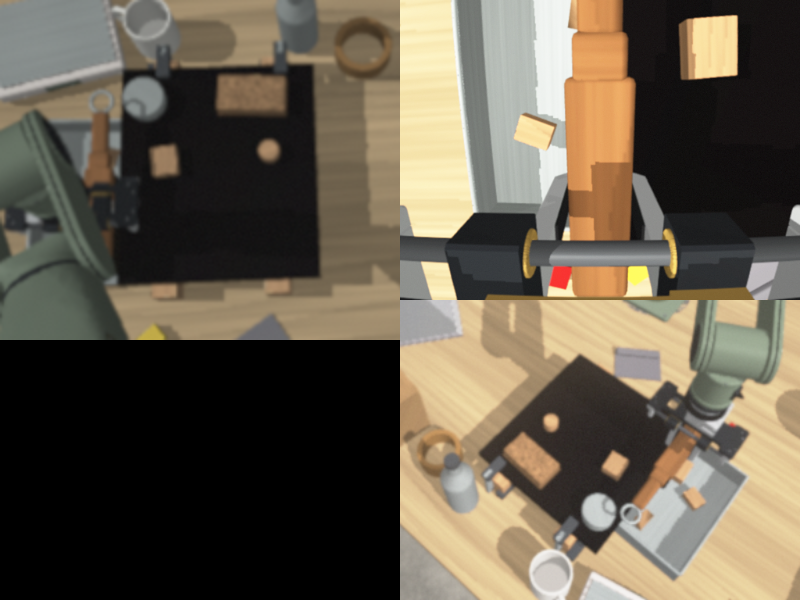

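Off-cuts 2, 3 and 5 left the panel. Two show in the tray, at composite (693,495) and (645,520). Block 1 (165,161) and the dowel (269,150) remain. I lift, go back and sweep the second lane.

Emit:
{"method": "arm_command", "body": {
  "commands": [
    [0, 0, -2.5, 0, 0, 0, 0.2],
    [0, 0, -2.5, 0, 0, 0, 0.2],
    [0.8, 3.92, 0, 0, 0, 0, 0.2],
    [0.8, 3.92, 0, 0, 0, 0, 0.2],
    [0.8, 3.92, 0, 0, 0, 0, 0.2],
    [0.8, 3.92, 0, 0, 0, 0, 0.2],
    [0.8, 3.92, 0, 0, 0, 0, 0.2],
    [0.8, 3.92, 0, 0, 0, 0, 0.2],
    [0.8, 3.92, 0, 0, 0, 0, 0.2],
    [0.8, 3.92, 0, 0, 0, 0, 0.2],
    [0, 0, 0, 0, 0, 0, 0.2],
    [0, 0, 1.7, 0, 0, 0, 0.2],
    [0, 0, 1.7, 0, 0, 0, 0.2],
    [0, 0, 1.6, 0, 0, 0, 0.2],
    [0, 0, 0, 0, 0, 0, 0.2]
  ]
}}

```text
time_s: 9.67
ee_pos: [0.5411, 0.0126, 0.1189]
ee_rot: [[0.999, -0.036, -0.008], [-0.036, -0.999, 0.001], [-0.008, -0.001, -1.0]]
ft_force: [-1.4, 0.2, -2.2]
grip_width: 0.0417
grip_force: 55.0
```

Emit:
{"method": "arm_command", "body": {
  "commands": [
    [0.2, 0, -0.1, 0, 0, 0, 0.2],
    [0.2, -0.8, 0, 0, 0, 0, 0.2],
    [0, -1.2, 0, 0, 0, 0, 0.2],
    [-0.04, -1.6, 0, 0, 0, 0, 0.2],
    [-0.05, -1.6, 0, 0, 0, 0, 0.2],
    [-0.05, -1.6, 0, 0, 0, 0, 0.2],
    [-0.05, -1.6, 0, 0, 0, 0, 0.2],
    [-0.05, -1.6, 0, 0, 0, 0, 0.2],
    [-0.05, -1.6, 0, 0, 0, 0, 0.2],
    [-0.05, -1.6, 0, 0, 0, 0, 0.2],
    [-0.05, -1.6, 0, 0, 0, 0, 0.2],
    [-0.05, -1.6, 0, 0, 0, 0, 0.2],
    [-0.05, -1.6, 0, 0, 0, 0, 0.2],
    [-0.05, -1.6, 0, 0, 0, 0, 0.2],
    [-0.05, -1.6, 0, 0, 0, 0, 0.2],
    [-0.05, -1.6, 0, 0, 0, 0, 0.2],
    [-0.05, -1.6, 0, 0, 0, 0, 0.2],
    [-0.05, -1.6, 0, 0, 0, 0, 0.2],
    [-0.05, -1.6, 0, 0, 0, 0, 0.2],
    [-0.05, -1.6, 0, 0, 0, 0, 0.2]
  ]
}}

```text
time_s: 11.33
ee_pos: [0.5505, 0.3073, 0.1246]
ee_rot: [[0.999, -0.034, 0.002], [-0.034, -0.999, 0.001], [0.002, -0.001, -1.0]]
ft_force: [-0.4, -0.1, -2.5]
grip_width: 0.0418
grip_force: 55.0
```

Emit:
{"method": "arm_command", "body": {
  "commands": [
    [-0.05, -1.5, 0, 0, 0, 0, 0.2],
    [-0.05, -1.0, 0, 0, 0, 0, 0.2],
    [0, 0, 0, 0, 0, 0, 0.2],
    [0, 0, 0, 0, 0, 0, 0.2],
    [0, 0, -2.5, 0, 0, 0, 0.2],
    [0, 0, -3.5, 0, 0, 0, 0.2],
    [0, 0, -4, 0, 0, 0, 0.2],
    [0, 4, -2, 0, 0, 0, 0.2],
    [0, 4, -1, 0, 0, 0, 0.2],
    [0, 4, -1, 0, 0, 0, 0.2],
    [0, 4, -1, 0, 0, 0, 0.2],
    [0, 4, -1, 0, 0, 0, 0.2],
    [0, 4, 0, 0, 0, 0, 0.2],
    [0, 4, 0, 0, 0, 0, 0.2],
    [0, 4, 0, 0, 0, 0, 0.2],
    [0, 4, 0, 0, 0, 0, 0.2],
    [0, 4, 0, 0, 0, 0, 0.2],
    [-2, 3.5, 0, 0, 0, 0, 0.2],
    [-2, 3.5, 0, 0, 0, 0, 0.2]
  ]
}}

```text
time_s: 12.92
ee_pos: [0.4925, -0.1385, 0.2818]
ee_rot: [[0.999, -0.037, -0.001], [-0.037, -0.999, -0.0], [-0.001, 0.001, -1.0]]
ft_force: [-0.4, -0.5, -2.9]
grip_width: 0.042
grip_force: 55.0
```

```bash
cat > f.py <<'E'
from h import *
s=sensors.observe();print(s["time_s"],s["ee_pos"],np.array(s["ee_rot"]).round(3).tolist(),s["q"],s["ft_force"],s["grip_width"])
a=cap("top");b=cap("scene")
for l in ("hook_seat","hook_tip","cupboard","brush_eye"):
    r=[cams.landmark_of(l,p) for p in (a,b)]
    print(l,[[(np.round(x["location"]).tolist(),round(x["conf"],2)) for x in y[:3]] for y in r])
    if all(r): print("  ",*tri([(a,r[0][0]["location"]),(b,r[1][0]["location"])]))
A=cv2.resize(a["img"][100:280,80:280],(400,360));B=cv2.resize(b["img"][170:380,200:460],(400,323))
D=cv2.resize(a["img"][90:250,330:510],(400,356));E=cv2.resize(b["img"][30:210,90:290],(400,360))
o=np.zeros((600,800,3),np.uint8);o[:300,:400]=A[:300];o[300:,:400]=B[:300];o[:300,400:]=D[:300];o[300:,400:]=E[:300]
cv2.imwrite("pics/f.png",o[:,:,::-1])
E
python3 f.py
```

```text
12.9167 [ 0.4925 -0.1385  0.2818] [[0.999, -0.037, -0.001], [-0.037, -0.999, -0.0], [-0.001, 0.001, -1.0]] [-25.3773   1.1464  91.1396  -0.0447  87.7418  66.7348] [-0.4068 -0.5224 -2.9319] 0.04199591269051733
hook_seat [[([213.0, 129.0], 0.51)], [([274.0, 299.0], 0.31)]]
   [0.5535 0.27   0.1239] 0.11333924009243009
hook_tip [[], []]
cupboard [[([194.0, 384.0], 0.76)], [([279.0, 256.0], 0.64), ([164.0, 177.0], 0.61)]]
   [ 0.56   -0.2572 -0.1853] 0.2640393422472029
brush_eye [[([212.0, 127.0], 0.59)], [([179.0, 190.0], 0.59)]]
   [0.5923 0.1158 0.523 ] 0.21929434547061785
```

View pics/f.png

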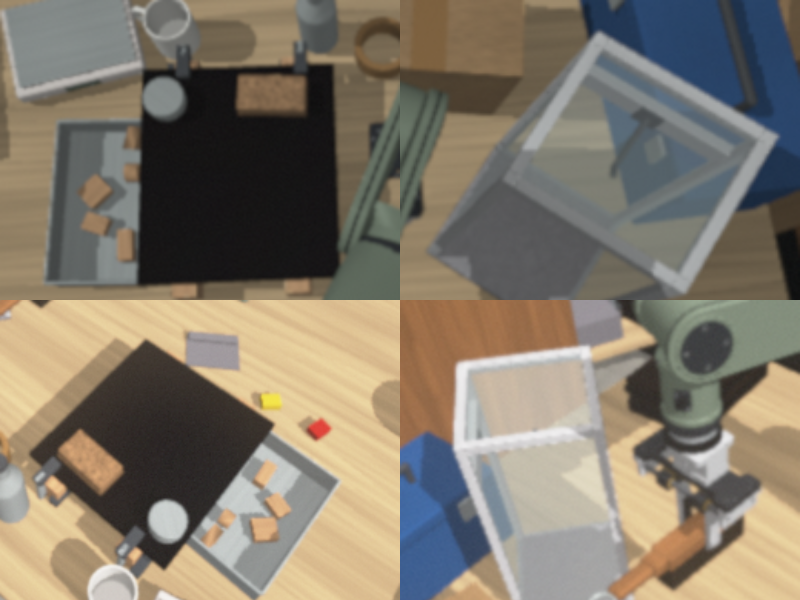

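Panel clear. The scene quadrant shows all five off-cuts in the tray at about (265,473), (277,505), (264,530), (228,518) and (212,533), with the tin and sanding block unmoved. The top quadrant (upper right) shows the hook tip at about (613,172). Next I fit the cupboard pose and plan the pre-hang.

```bash
cat >> h.py <<'E'
def hang(al,yaw):
    a,b=np.radians([al,yaw]);c=np.array([np.cos(b),np.sin(b),0]);Z=np.array([0,0,1.])
    z=np.cos(a)*c-np.sin(a)*Z;x=np.sin(a)*c+np.cos(a)*Z
    return np.c_[x,np.cross(z,x),z]
EYE=np.array([.187,0,-.020])
CUP=[0,0,0]
def cw(v): 
    b=np.radians(CUP[2]);return np.array([CUP[0]+v[0]*np.cos(b)-v[1]*np.sin(b),CUP[1]+v[0]*np.sin(b)+v[1]*np.cos(b),v[2]])
def tcp(eye_cup,al): R=hang(al,CUP[2]);return cw(eye_cup)-R@EYE,R
E
cat > g.py <<'E'
import h; from h import *
from scipy.optimize import least_squares
a=cap("top");b=cap("scene");k=.64
C=[((.105,.11),(656,167),(188,162)),((.105,-.11),(778,238),(185,98)),((-.105,-.11),(716,343),(290,86)),((-.105,.11),(590,265),(298,153))]
obs=[]
for (x,y),t,s in C: obs+=[(a,(x,y,.4),t),(b,(x,y,.4),s)]
obs+=[(b,(.105,.11,0),(237,295)),(b,(-.105,.11,0),(321,277)),(a,(-.105,.11,0),(537,318)),(a,(-.105,-.11,0),(623,373))]
def f(v):
    h.CUP=v;return np.concatenate([proj(p,cw(X))[0]-np.array([t[1],t[0]])*k for p,X,t in obs])
r=least_squares(f,[.506,-.47,-38],loss="soft_l1",x_scale=[.01,.01,1]);print(r.x,r.fun.reshape(-1,2).round(1).tolist())
h.CUP=r.x
print("tip top proj",proj(a,cw((.002,0,.33))),"seen",(167.4,425.9)," seen->world z.33",atz(a,(167.4,425.9),.33),cw((.002,0,.33)))
E
python3 g.py
```

```text
[  0.5056  -0.4723 -38.5768] [[-2.4, -0.4], [-0.3, -4.3], [-0.6, 2.5], [-2.6, -0.3], [3.2, 0.1], [-3.4, -1.5], [1.5, -1.8], [-5.0, -0.2], [1.8, -1.7], [3.9, 1.3], [0.1, -2.5], [1.7, -1.1]]
tip top proj [[169.0061 426.0239]] seen (167.4, 425.9)  seen->world z.33 [ 0.5114 -0.474   0.33  ] [ 0.5071 -0.4736  0.33  ]
```

```bash
sed -i 's/^CUP=.*/CUP=[.508,-.472,-38.5]/' h.py
cat > p.py <<'E'
from h import *
s=sensors.observe();P=np.array(s["ee_pos"]);R=np.array(s["ee_rot"]);H=hang(40,CUP[2])
delta(P,H)
w=np.array([.36,-.19,.22]);print("w");delta(w,H,P,H)
p,_=tcp((-.125,0,.345),40);print("pre",p,np.hypot(*p[:2]));delta(p,H,w,H)
p2,_=tcp((-.025,0,.352),40);print("front of tip",p2);delta(p2,H,p,H)
print(cw((-.105,.11,0)),cw((-.105,-.11,0)))
E
python3 p.py
```

```text
shift cm [0. 0. 0.] turn [-15.9602  48.2507  34.224 ] rows>= 0.0 8.557410432229076
w
shift cm [-9.2961 12.6846 -1.4294] turn [0. 0. 0.] rows>= 3.786842548827508 0.0
pre [ 0.3281 -0.3289  0.1889] 0.4645623022112018
shift cm [ 1.5699 12.8563  6.7102] turn [0. 0. 0.] rows>= 3.4980539347589374 0.0
front of tip [ 0.4064 -0.3911  0.1959]
shift cm [6.9641 0.     7.2105] turn [0. 0. 0.] rows>= 2.403949654869595 0.0
[ 0.4943 -0.3205  0.    ] [ 0.3573 -0.4927  0.    ]
```

Emit:
{"method": "arm_command", "body": {
  "commands": [
    [0, 0, 0, -1.33, 4.02, 2.85, 0.2],
    [0, 0, 0, -1.33, 4.02, 2.85, 0.2],
    [0, 0, 0, -1.33, 4.02, 2.85, 0.2],
    [0, 0, 0, -1.33, 4.02, 2.85, 0.2],
    [0, 0, 0, -1.33, 4.02, 2.85, 0.2],
    [0, 0, 0, -1.33, 4.02, 2.85, 0.2],
    [0, 0, 0, -1.33, 4.02, 2.85, 0.2],
    [0, 0, 0, -1.33, 4.02, 2.85, 0.2],
    [0, 0, 0, -1.33, 4.02, 2.85, 0.2],
    [0, 0, 0, -1.33, 4.02, 2.85, 0.2],
    [0, 0, 0, -1.33, 4.02, 2.85, 0.2],
    [0, 0, 0, -1.33, 4.02, 2.85, 0.2],
    [-2.3, 3.17, -0.36, 0, 0, 0, 0.2],
    [-2.3, 3.17, -0.36, 0, 0, 0, 0.2],
    [-2.3, 3.17, -0.36, 0, 0, 0, 0.2],
    [-2.3, 3.17, -0.36, 0, 0, 0, 0.2],
    [0, 0, 0, 0, 0, 0, 0.2],
    [0, 0, 0, 0, 0, 0, 0.2]
  ]
}}

```text
time_s: 15.02
ee_pos: [0.384, -0.1865, 0.2378]
ee_rot: [[0.522, -0.624, 0.581], [-0.41, -0.781, -0.471], [0.748, 0.008, -0.664]]
ft_force: [0.4, -0.5, -2.5]
grip_width: 0.0417
grip_force: 55.0
```

```bash
cat > q.py <<'E'
from h import *
s=sensors.observe();P=np.array(s["ee_pos"]);R=np.array(s["ee_rot"]);H=hang(40,CUP[2])
print(s["time_s"],P,s["q"],s["grip_width"],s["ft_force"]);print(R,"\n",H)
p,_=tcp((-.125,0,.345),40);print("pre");delta(p,H)
print("eye world",P+R@EYE)
a=cap("top");b=cap("scene")
for n,c in (("t",a),("s",b)):
    print(n,"eye proj",proj(c,P+R@EYE),[(x["location"],x["conf"]) for x in cams.landmark_of("brush_eye",c)[:3]])
E
python3 q.py
```

```text
15.0167 [ 0.384  -0.1865  0.2378] [-35.2637 -45.2225 140.3535  -4.7308  36.6367  95.7143] 0.04166851939333297 [ 0.356  -0.5057 -2.5227]
[[ 0.5223 -0.6245  0.5807]
 [-0.4102 -0.781  -0.4709]
 [ 0.7476  0.0077 -0.6641]] 
 [[ 0.5031 -0.6225  0.5995]
 [-0.4001 -0.7826 -0.4769]
 [ 0.766  -0.     -0.6428]]
pre
shift cm [-0.7339 14.5704  6.7035] turn [0.3988 1.6144 0.2418] rows>= 3.8501820058268685 0.23469679318802356
eye world [ 0.47   -0.2538  0.3909]
t eye proj [[182.6917 348.2865]] [([182.7, 347.6], 0.84), ([201.7, 138.3], 0.48)]
s eye proj [[100.9373 213.0309]] [([98.2, 212.5], 0.85)]
```

Emit:
{"method": "arm_command", "body": {
  "commands": [
    [-0.15, 2.91, 1.34, 0.08, 0.3, 0.05, 0.2],
    [-0.15, 2.91, 1.34, 0.08, 0.3, 0.05, 0.2],
    [-0.15, 2.91, 1.34, 0.08, 0.3, 0.05, 0.2],
    [-0.15, 2.91, 1.34, 0.08, 0.3, 0.05, 0.2],
    [-0.15, 2.91, 1.34, 0.08, 0.3, 0.05, 0.2],
    [0, 0, 0, 0, 0, 0, 0.2]
  ]
}}

```text
time_s: 15.72
ee_pos: [0.3533, -0.2935, 0.2068]
ee_rot: [[0.528, -0.623, 0.577], [-0.416, -0.783, -0.463], [0.74, 0.004, -0.672]]
ft_force: [0.3, -0.5, -3.7]
grip_width: 0.0418
grip_force: 55.0
```

```bash
cat > r.py <<'E'
from h import *
s=sensors.observe();P=np.array(s["ee_pos"]);R=np.array(s["ee_rot"]);H=hang(40,CUP[2])
print(s["time_s"],P,s["q"],s["grip_width"],s["ft_force"]);print((R-H).round(3))
e=P+R@EYE;M=hang(90,CUP[2]);v=(e-[CUP[0],CUP[1],0]);b=np.radians(CUP[2]);print("eye cup",v[0]*np.cos(b)+v[1]*np.sin(b),-v[0]*np.sin(b)+v[1]*np.cos(b),v[2])
a=cap("top");b=cap("scene");c=cap("wrist")
print("wrist proj tip/seat",proj(c,cw((.002,0,.33))),proj(c,cw((.02,0,.31))))
for n,q in (("t",a),("s",b),("w",c)):
    print(n,"eye proj",proj(q,e),[[(x["location"],x["conf"]) for x in cams.landmark_of(l,q)[:2]] for l in ("brush_eye","hook_tip","hook_seat")])
    print("   tip",proj(q,cw((.002,0,.33))))
cv2.imwrite("pics/r.png",np.vstack([np.hstack([cv2.resize(a["img"][90:240,300:500],(400,300)),cv2.resize(b["img"][30:180,90:290],(400,300))]),np.hstack([cv2.resize(c["img"],(400,300)),np.zeros((300,400,3),np.uint8)])])[:,:,::-1])
E
python3 r.py
```

```text
15.7167 [ 0.3533 -0.2935  0.2068] [-65.6368 -37.478  140.853   33.7501  37.0873  42.7747] 0.0418201949664685 [ 0.2907 -0.4688 -3.6875]
[[ 0.025 -0.    -0.022]
 [-0.016  0.     0.014]
 [-0.026  0.004 -0.03 ]]
eye cup -0.12130975825431004 0.04399236370465664 0.3587090457282601
wrist proj tip/seat [[-136.0048  321.5775]] [[-111.4065  315.4832]]
t eye proj [[194.5055 390.3483]] [[([195.6, 393.1], 0.88)], [], [([189.0, 204.4], 0.52), ([166.8, 146.1], 0.33)]]
   tip [[168.109  425.7429]]
s eye proj [[ 90.5427 195.3216]] [[([94.3, 195.1], 0.97)], [], [([281.4, 370.7], 0.17)]]
   tip [[ 95.0691 156.3934]]
w eye proj [[-156.7487  264.1943]] [[], [], []]
   tip [[-136.0048  321.5775]]
```

View pics/r.png

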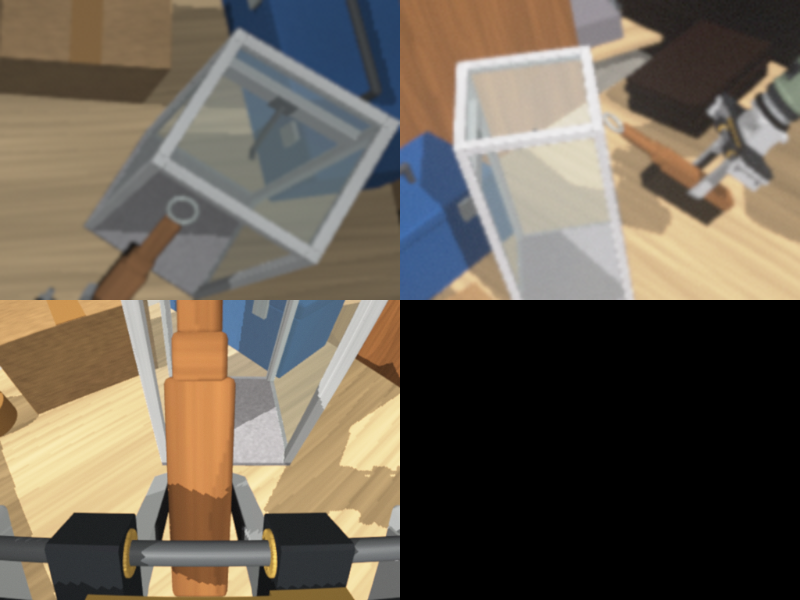

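The top quadrant shows the eye at (183,210) just under the front bar, left of the hook line; the hook tip is at (253,157). The arm is at its inner reach limit, so I go forward and to the middle.

Run:
```python
from h import *
p,H=tcp((-.035,0,.350),40);delta(p,H)
```

```text
shift cm [5.1812 4.8677 7.8317] turn [-0.1823  2.1049  0.4263] rows>= 2.536469465913857 0.30102921910439256
```

Emit:
{"method": "arm_command", "body": {
  "commands": [
    [0.4, 1.3, 0.9, 0, 0.7, 0.1, 0.2],
    [0.5, 1.3, 0.9, 0, 0.7, 0.1, 0.2],
    [0.8, 1.3, 1.2, -0.1, 0.7, 0.2, 0.2],
    [1.1, 0.7, 1.5, -0.1, 0, 0, 0.2],
    [1.2, 0.27, 1.7, 0, 0, 0, 0.2],
    [1.18, 0, 1.63, 0, 0, 0, 0.2],
    [0, 0, 0, 0, 0, 0, 0.2],
    [0, 0, 0, 0, 0, 0, 0.2],
    [0, 0, 0, 0, 0, 0, 0.2]
  ]
}}

```text
time_s: 17.07
ee_pos: [0.3976, -0.3852, 0.1956]
ee_rot: [[0.504, -0.623, 0.598], [-0.401, -0.782, -0.477], [0.765, -0.0, -0.644]]
ft_force: [-0.2, -0.1, -2.1]
grip_width: 0.0413
grip_force: 55.0
```

```bash
sed -i '/^cv2.imwrite/d' r.py
cat >> r.py <<'E'
cv2.imwrite("pics/s.png",np.hstack([cv2.resize(a["img"][110:230,350:470],(400,400),interpolation=2),cv2.resize(b["img"][40:160,90:210],(400,400),interpolation=2)])[:,:,::-1])
E
python3 r.py
```

```text
17.0667 [ 0.3976 -0.3852  0.1956] [-66.0477 -16.0404 132.1355  51.6186  26.7953  23.0549] 0.041332335123151064 [-0.1944 -0.077  -2.1196]
[[ 0.001 -0.001 -0.001]
 [-0.001  0.     0.   ]
 [-0.001 -0.    -0.001]]
eye cup -0.03524797908712075 -0.0009104698976312858 0.3515205020649651
wrist proj tip/seat [[-115.4675  253.2271]] [[-83.5157 253.4678]]
t eye proj [[177.5666 422.37  ]] [[], [], []]
   tip [[168.109  425.7429]]
s eye proj [[ 87.6089 166.8112]] [[], [], []]
   tip [[ 95.0691 156.3934]]
w eye proj [[-154.937   254.8655]] [[], [], []]
   tip [[-115.4675  253.2271]]
```

View pics/s.png

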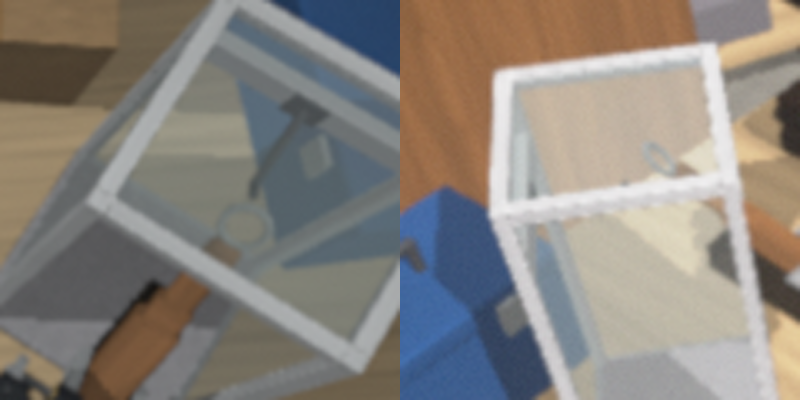

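The views match the plan. The ring is at (244,225) in the top crop and the hook tip at (254,193), both within 1 px of prediction; in the scene crop the ring is at (658,158). I thread the ring along its own axis.

Emit:
{"method": "arm_command", "body": {
  "commands": [
    [0.1, 0, 0.7, 0, 0, 0, 0.2],
    [0.1, 0, 0.9, 0, 0, 0, 0.2],
    [0.1, 0, 0.9, 0, 0, 0, 0.2],
    [0.1, 0, 0.9, 0, 0, 0, 0.2],
    [0.1, 0, 0.9, 0, 0, 0, 0.2],
    [0, 0, 0.6, 0, 0, 0, 0.2],
    [0, 0, 0.5, 0, 0, 0, 0.2],
    [0, 0, 0, 0, 0, 0, 0.2],
    [0, 0, 0, 0, 0, 0, 0.2]
  ]
}}

```text
time_s: 18.42
ee_pos: [0.4326, -0.4136, 0.1649]
ee_rot: [[0.503, -0.624, 0.598], [-0.402, -0.782, -0.477], [0.765, -0.0, -0.644]]
ft_force: [0.6, 0.5, -2.7]
grip_width: 0.0421
grip_force: 55.0
```

```bash
cat > t.py <<'E'
from h import *
import sys
s=sensors.observe();P=np.array(s["ee_pos"]);R=np.array(s["ee_rot"])
print(s["time_s"],P,s["ft_force"],s["grip_width"],s["q"])
e=P+R@EYE;v=e-[CUP[0],CUP[1],0];b=np.radians(CUP[2]);print("eye cup",v[0]*np.cos(b)+v[1]*np.sin(b),-v[0]*np.sin(b)+v[1]*np.cos(b),v[2])
a=cap("top");c=cap("scene")
cv2.imwrite("pics/"+sys.argv[1],np.hstack([cv2.resize(a["img"][120:220,370:470],(400,400),interpolation=2),cv2.resize(c["img"][int(sys.argv[2]):int(sys.argv[2])+100,110:210],(400,400),interpolation=2)])[:,:,::-1])
p1,H=tcp((.018,0,.306),40);print("lower");delta(p1,H)
p2,H2=tcp((.020,0,.303),17);print("tilt");delta(p2,H2,p1,H)
E
python3 t.py t.png 50
```

```text
18.4167 [ 0.4326 -0.4136  0.1649] [ 0.5713  0.4649 -2.7391] 0.0420707559567211 [-62.4251  -5.0582 128.0543  62.8365  20.356   12.8153]
eye cup 0.009728657308503958 -0.0014197034993638597 0.32084393524019617
lower
shift cm [-0.6358 -0.1364  1.6434] turn [ 0.0731  0.0301 -0.0468] rows>= 0.42382757108805813 0.01282807258466951
tilt
shift cm [ 2.1668 -0.      7.4937] turn [ 0. 23. -0.] rows>= 1.8706698814419185 3.2122905027932953
```

View pics/t.png

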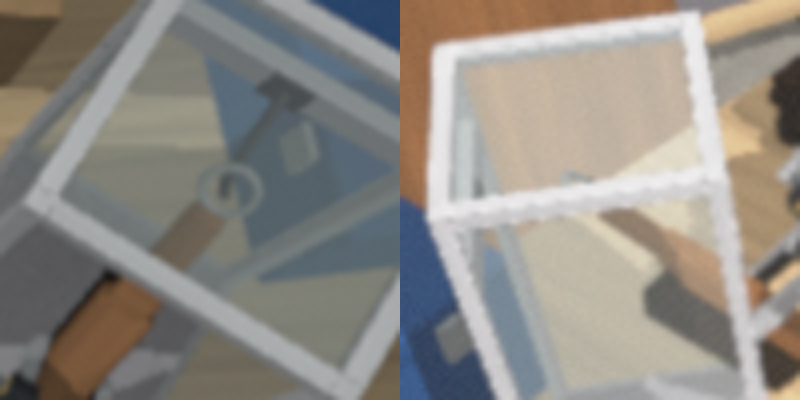

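The ring is at (231,190) in the top crop with the hook tip showing inside it at (228,185), and the forces are normal, so it is threaded. I lower it to the seat and start bringing the brush upright.

Emit:
{"method": "arm_command", "body": {
  "commands": [
    [-0.2, -0.05, 0.5, 0, 0, 0, 0.2],
    [-0.22, -0.05, 0.6, 0, 0, 0, 0.2],
    [-0.22, 0, 0.54, 0, 0, 0, 0.2],
    [0.1, 0, 0.75, 0, 2.3, 0, 0.2],
    [0.1, 0, 0.75, 0, 2.3, 0, 0.2],
    [0.1, 0, 0.75, 0, 2.3, 0, 0.2],
    [0.1, 0, 0.75, 0, 2.3, 0, 0.2],
    [0, 0, 0, 0, 0, 0, 0.2],
    [0, 0, 0, 0, 0, 0, 0.2]
  ]
}}

```text
time_s: 19.27
ee_pos: [0.4569, -0.4287, 0.1375]
ee_rot: [[0.426, -0.62, 0.659], [-0.342, -0.785, -0.516], [0.837, -0.005, -0.547]]
ft_force: [0.6, -0.0, -2.7]
grip_width: 0.0415
grip_force: 55.0
```

```bash
cat > u.py <<'E'
from h import *
s=sensors.observe();P=np.array(s["ee_pos"]);R=np.array(s["ee_rot"])
print(s["time_s"],P,s["ft_force"],s["wrist_torque"],s["grip_width"],s["q"],"alpha",np.degrees(np.arcsin(-R[2,2])))
e=P+R@EYE;v=e-[CUP[0],CUP[1],0];b=np.radians(CUP[2]);print("eye cup",v[0]*np.cos(b)+v[1]*np.sin(b),-v[0]*np.sin(b)+v[1]*np.cos(b),v[2])
for al in (24,17): p,H=tcp((.020,0,.303),al);print(al);delta(p,H)
E
python3 u.py
```

```text
19.2667 [ 0.4569 -0.4287  0.1375] [ 0.6449 -0.0146 -2.6696] [0.5423 0.5454 0.032 ] 0.04151897862717634 [-62.011    4.2285 129.2457 110.9266  21.3173 -35.5896] alpha 33.14284017924538
eye cup 0.01855569957456435 0.0015114148015202746 0.3050536338290561
24
shift cm [0.4629 0.2256 3.1784] turn [-0.3345  9.1439 -0.163 ] rows>= 0.7721392923984204 1.2781377043974764
17
shift cm [1.201  0.237  5.3527] turn [-0.3246 16.1439 -0.1835] rows>= 1.316768849357218 2.2553325699401743
```

Emit:
{"method": "arm_command", "body": {
  "commands": [
    [0.05, 0.02, 0.45, -0.03, 1.35, -0.02, 0.2],
    [0.06, 0.02, 0.45, -0.03, 1.35, -0.02, 0.2],
    [0.07, 0.02, 0.45, -0.03, 1.35, -0.02, 0.2],
    [0.08, 0.02, 0.45, -0.03, 1.35, -0.02, 0.2],
    [0.1, 0.02, 0.45, -0.03, 1.35, -0.02, 0.2],
    [0.1, 0.02, 0.45, -0.03, 1.35, -0.02, 0.2],
    [0.1, 0.02, 0.45, -0.03, 1.35, -0.02, 0.2],
    [0.1, 0.02, 0.45, -0.03, 1.35, -0.02, 0.2],
    [0.1, 0.02, 0.45, -0.03, 1.35, -0.02, 0.2],
    [0.1, 0.02, 0.45, -0.03, 1.35, -0.02, 0.2],
    [0.1, 0.02, 0.45, -0.03, 1.35, -0.02, 0.2],
    [0.1, 0.02, 0.4, -0.03, 1.3, -0.02, 0.2],
    [0, 0, 0, 0, 0, 0, 0.2],
    [0, 0, 0, 0, 0, 0, 0.2]
  ]
}}

```text
time_s: 20.43
ee_pos: [0.4976, -0.4632, 0.1248]
ee_rot: [[0.229, -0.621, 0.75], [-0.18, -0.784, -0.594], [0.957, 0.001, -0.291]]
ft_force: [0.1, -0.2, -2.4]
grip_width: 0.0415
grip_force: 55.0
```

```bash
python3 u.py
python3 - <<'E'
from h import *
a=cap("top");s=sensors.observe();e=np.array(s["ee_pos"])+np.array(s["ee_rot"])@EYE
for n in ("top","scene"):
    c=cap(n);print(n,proj(c,e),[(x["location"],x["conf"]) for x in cams.landmark_of("brush_eye",c)[:3]],[(x["location"],round(x["conf"],2)) for x in cams.landmark_of("brush",c)[:3]])
E
```

```text
20.4333 [ 0.4976 -0.4632  0.1248] [ 0.0949 -0.2225 -2.351 ] [0.5756 0.6875 0.0278] 0.04153210811503081 [-61.211   22.4359 127.295  148.8786  45.8888 -74.2623] alpha 16.93791999401668
eye cup 0.021761630115347808 0.0007155057833741311 0.3094654739880198
24
shift cm [-0.7739  0.0373 -2.2945] turn [-0.1032 -7.0621  0.1059] rows>= 0.5807719244237678 0.9865483141679472
17
shift cm [-0.6721  0.0418 -0.0006] turn [-0.1094 -0.0621  0.0993] rows>= 0.16148186682540755 0.02238350768488053
top [[164.2863 425.9588]] [] []
scene [[101.2032 151.6461]] [] [([274.8, 297.6], 0.15)]
```

Emit:
{"method": "arm_command", "body": {
  "commands": [
    [-0.2, 0, 0, 0, 0, 0, 0.2],
    [-0.2, 0, 0, 0, 0, 0, 0.2],
    [-0.2, 0, 0, 0, 0, 0, 0.2],
    [0, 0, 0, 0, 0, 0, 0.2],
    [0, 0, 0, 0, 0, 0, 0.2]
  ]
}}

```text
time_s: 21.2
ee_pos: [0.4956, -0.462, 0.1184]
ee_rot: [[0.229, -0.622, 0.749], [-0.18, -0.783, -0.595], [0.957, 0.001, -0.291]]
ft_force: [-0.2, 0.1, -1.9]
grip_width: 0.0416
grip_force: 55.0
```

Emit:
{"method": "arm_command", "body": {
  "commands": [
    [-0.2, 0, 0, 0, 0, 0, 0.2],
    [-0.1, 0, 0, 0, 0, 0, 0.2],
    [0, 0, 0, 0, 0, 0, 0.2],
    [0, 0, 0, 0, 0, 0, 0.2]
  ]
}}

```text
time_s: 21.53
ee_pos: [0.4955, -0.4621, 0.117]
ee_rot: [[0.227, -0.622, 0.75], [-0.177, -0.783, -0.596], [0.958, 0.002, -0.288]]
ft_force: [0.7, 0.6, 0.3]
grip_width: 0.0417
grip_force: 55.0
```

The weight is now on the hook: the force went from −2.4 to about 0 and the eye is at seat height. I open and withdraw.

Emit:
{"method": "arm_command", "body": {
  "commands": [
    [0, 0, 0, 0, 0, 0, 0.55],
    [0, 0, 0, 0, 0, 0, 0.65],
    [0, 0, 0, 0, 0, 0, 0.8],
    [0, 0, 0, 0, 0, 0, 0.95],
    [0, 0, 0, 0, 0, 0, 1],
    [0, 0, 0, 0, 0, 0, 1],
    [0, 0, 0, 0, 0, 0, 1],
    [0, 0, 0, 0, 0, 0, 1]
  ]
}}

```text
time_s: 22.2
ee_pos: [0.495, -0.4617, 0.116]
ee_rot: [[0.228, -0.622, 0.749], [-0.179, -0.783, -0.596], [0.957, 0.002, -0.29]]
ft_force: [0.1, -0.3, 0.3]
grip_width: 0.0914
grip_force: 0.0
```

Emit:
{"method": "arm_command", "body": {
  "commands": [
    [0, 0, -0.8, 0, 0, 0, 1],
    [0, 0, -1.2, 0, 0, 0, 1],
    [0, 0, -1.5, 0, 0, 0, 1],
    [0, 0, -1.5, 0, 0, 0, 1],
    [0, 0, -1.5, 0, 0, 0, 1],
    [0, 0, -1.5, 0, 0, 0, 1],
    [0, 0, -1.5, 0, 0, 0, 1],
    [0, 0, -1.5, 0, 0, 0, 1],
    [0, 0, 0, 0, 0, 0, 1],
    [0, 0, 0, 0, 0, 0, 1]
  ]
}}

```text
time_s: 23.03
ee_pos: [0.4157, -0.4007, 0.1477]
ee_rot: [[0.228, -0.622, 0.749], [-0.179, -0.783, -0.596], [0.957, 0.002, -0.29]]
ft_force: [-0.5, 0.2, 0.2]
grip_width: 0.094
grip_force: 0.0
```

```bash
cat > v.py <<'E'
from h import *
s=sensors.observe();print(s["time_s"],s["ee_pos"],s["q"],s["ft_force"],s["grip_width"])
o=cw((.02,0,.30));o2=cw((.03,0,.112));o3=cw((.015,0,.112))
for n in ("scene","wrist","top"):
    c=cap(n);print(n,"exp eye",proj(c,o),"mid head",proj(c,o2));np.save("/tmp/%s%d.npy"%(n,int(s["time_s"])),c["img"])
    for l in ("brush_eye","brush"): print("  ",l,[(x["location"],round(x["conf"],2)) for x in cams.search_frame(l,c)[:3]],[(x["location"],round(x["conf"],2)) for x in cams.landmark_of(l,c)[:3]])
    hsv=cv2.cvtColor(c["img"],cv2.COLOR_RGB2HSV)
    m=cams.masks_of("brush",c)
    for q in m[:2]:
        ys,xs=np.where(q["pixels"]);print("   mask",q["conf"],len(ys),xs.min(),xs.max(),ys.min(),ys.max())
E
python3 v.py
```

```text
23.0333 [ 0.4157 -0.4007  0.1477] [-70.8503  10.3149 141.0231 138.0759  50.0376 -70.563 ] [-0.5369  0.2219  0.2236] 0.0940162801988347
scene exp eye [[103.4522 152.8556]] mid head [[145.2923 162.0769]]
   brush_eye [] []
   brush [] []
   mask 0.53 547 296 321 301 327
wrist exp eye [[-51.9483 255.034 ]] mid head [[167.2956 255.189 ]]
   brush_eye [([128.9, 256.6], 0.57)] []
   brush [([132.2, 257.7], 0.81)] [([151.4, 261.3], 0.91)]
   mask 0.64 10182 231 279 0 248
top exp eye [[165.985  424.3204]] mid head [[180.8186 400.871 ]]
   brush_eye [([185.5, 392.0], 0.65)] []
   brush [([186.4, 391.7], 0.65), ([182.7, 145.2], 0.41)] []
   mask 0.49 45 387 396 182 189
```

Emit:
{"method": "arm_command", "body": {
  "commands": [
    [0, 0, 0, 0, 0, 0, 1],
    [0, 0, 0, 0, 0, 0, 1],
    [0, 0, 0, 0, 0, 0, 1],
    [0, 0, 0, 0, 0, 0, 1],
    [0, 0, 0, 0, 0, 0, 1],
    [0, 0, 0, 0, 0, 0, 1],
    [0, 0, 0, 0, 0, 0, 1],
    [0, 0, 0, 0, 0, 0, 1],
    [0, 0, 0, 0, 0, 0, 1],
    [0, 0, 0, 0, 0, 0, 1],
    [0, 0, 0, 0, 0, 0, 1],
    [0, 0, 0, 0, 0, 0, 1],
    [0, 0, 0, 0, 0, 0, 1],
    [0, 0, 0, 0, 0, 0, 1],
    [0, 0, 0, 0, 0, 0, 1],
    [0, 0, 0, 0, 0, 0, 1],
    [0, 0, 0, 0, 0, 0, 1],
    [0, 0, 0, 0, 0, 0, 1],
    [0, 0, 0, 0, 0, 0, 1],
    [0, 0, 0, 0, 0, 0, 1]
  ]
}}

```text
time_s: 25.6
ee_pos: [0.4161, -0.4004, 0.1472]
ee_rot: [[0.229, -0.621, 0.75], [-0.18, -0.784, -0.595], [0.957, 0.002, -0.291]]
ft_force: [0.2, -0.6, -0.0]
grip_width: 0.0941
grip_force: 0.0
```

Emit:
{"method": "arm_command", "body": {
  "commands": [
    [0, 0, 0, 0, 0, 0, 1],
    [0, 0, 0, 0, 0, 0, 1],
    [0, 0, 0, 0, 0, 0, 1],
    [0, 0, 0, 0, 0, 0, 1],
    [0, 0, 0, 0, 0, 0, 1],
    [0, 0, 0, 0, 0, 0, 1],
    [0, 0, 0, 0, 0, 0, 1],
    [0, 0, 0, 0, 0, 0, 1],
    [0, 0, 0, 0, 0, 0, 1],
    [0, 0, 0, 0, 0, 0, 1],
    [0, 0, 0, 0, 0, 0, 1],
    [0, 0, 0, 0, 0, 0, 1],
    [0, 0, 0, 0, 0, 0, 1],
    [0, 0, 0, 0, 0, 0, 1],
    [0, 0, 0, 0, 0, 0, 1],
    [0, 0, 0, 0, 0, 0, 1],
    [0, 0, 0, 0, 0, 0, 1],
    [0, 0, 0, 0, 0, 0, 1],
    [0, 0, 0, 0, 0, 0, 1],
    [0, 0, 0, 0, 0, 0, 1]
  ]
}}

```text
time_s: 27.27
ee_pos: [0.4161, -0.4004, 0.1472]
ee_rot: [[0.229, -0.621, 0.75], [-0.179, -0.784, -0.595], [0.957, 0.002, -0.291]]
ft_force: [0.6, 0.3, -0.9]
grip_width: 0.094
grip_force: 0.0
```

Emit:
{"method": "arm_command", "body": {
  "commands": [
    [0, 0, 0, 0, 0, 0, 1],
    [0, 0, 0, 0, 0, 0, 1],
    [0, 0, 0, 0, 0, 0, 1],
    [0, 0, 0, 0, 0, 0, 1],
    [0, 0, 0, 0, 0, 0, 1],
    [0, 0, 0, 0, 0, 0, 1],
    [0, 0, 0, 0, 0, 0, 1],
    [0, 0, 0, 0, 0, 0, 1],
    [0, 0, 0, 0, 0, 0, 1],
    [0, 0, 0, 0, 0, 0, 1],
    [0, 0, 0, 0, 0, 0, 1],
    [0, 0, 0, 0, 0, 0, 1],
    [0, 0, 0, 0, 0, 0, 1],
    [0, 0, 0, 0, 0, 0, 1],
    [0, 0, 0, 0, 0, 0, 1],
    [0, 0, 0, 0, 0, 0, 1],
    [0, 0, 0, 0, 0, 0, 1],
    [0, 0, 0, 0, 0, 0, 1],
    [0, 0, 0, 0, 0, 0, 1],
    [0, 0, 0, 0, 0, 0, 1]
  ]
}}

```text
time_s: 28.93
ee_pos: [0.4161, -0.4004, 0.1472]
ee_rot: [[0.229, -0.621, 0.75], [-0.179, -0.784, -0.595], [0.957, 0.002, -0.291]]
ft_force: [-0.1, 0.3, 0.1]
grip_width: 0.0938
grip_force: 0.0
```

```bash
cat > w.py <<'E'
from h import *
f=[]
for i in range(8):
    c=cap("wrist");f.append(c["img"].astype(int)); 
    for _ in range(2): cap("top")
for g in f[1:]:
    d=cv2.GaussianBlur(np.abs(g-f[0]).astype(np.float32).max(2),(5,5),0);ys,xs=np.where(d>25);print(len(ys),d.max())
c=cap("wrist")
for l in ("brush","brush_eye"): print(l,[(x["location"],round(x["conf"],2)) for x in cams.landmark_of(l,c)[:2]])
m=cams.masks_of("brush",c)[:1]
for q in m:
    ys,xs=np.where(q["pixels"]);print(q["conf"],xs.min(),xs.max(),ys.min(),ys.max())
    for r in range(10,250,40): 
        k=xs[ys==r]; 
        if len(k):print(r,k.min(),k.max())
t=cap("top");s=sensors.observe();print(s["time_s"])
for l in ("offcut_1","sanding_block","wax_tin","panel"): print(l,[(np.round(x["location"]).tolist(),round(x["conf"],2)) for x in cams.landmark_of(l,t)])
E
python3 w.py
```

```text
51 63.960938
2269 136.46875
3219 163.91406
2991 158.39062
1854 108.91797
21 30.007812
974 62.398438
brush [([149.7, 254.0], 0.75)]
brush_eye []
0.81 228 275 0 242
10 236 269
50 237 267
90 231 272
130 229 274
170 230 273
210 230 271
30.3833
offcut_1 [([213.0, 128.0], 0.69), ([269.0, 163.0], 0.63), ([268.0, 130.0], 0.58), ([195.0, 130.0], 0.54), ([164.0, 146.0], 0.47), ([184.0, 144.0], 0.45), ([221.0, 143.0], 0.42)]
sanding_block [([149.0, 216.0], 0.64)]
wax_tin [([146.0, 161.0], 0.94)]
panel [([190.0, 202.0], 0.71), ([150.0, 215.0], 0.48)]
```

The brush is hanging but still swinging, and all five off-cuts are in the tray. I wait.

Emit:
{"method": "arm_command", "body": {
  "commands": [
    [0, 0, 0, 0, 0, 0, 1],
    [0, 0, 0, 0, 0, 0, 1],
    [0, 0, 0, 0, 0, 0, 1],
    [0, 0, 0, 0, 0, 0, 1],
    [0, 0, 0, 0, 0, 0, 1],
    [0, 0, 0, 0, 0, 0, 1],
    [0, 0, 0, 0, 0, 0, 1],
    [0, 0, 0, 0, 0, 0, 1],
    [0, 0, 0, 0, 0, 0, 1],
    [0, 0, 0, 0, 0, 0, 1],
    [0, 0, 0, 0, 0, 0, 1],
    [0, 0, 0, 0, 0, 0, 1],
    [0, 0, 0, 0, 0, 0, 1],
    [0, 0, 0, 0, 0, 0, 1],
    [0, 0, 0, 0, 0, 0, 1],
    [0, 0, 0, 0, 0, 0, 1],
    [0, 0, 0, 0, 0, 0, 1],
    [0, 0, 0, 0, 0, 0, 1],
    [0, 0, 0, 0, 0, 0, 1],
    [0, 0, 0, 0, 0, 0, 1]
  ]
}}

```text
time_s: 32.25
ee_pos: [0.4161, -0.4004, 0.1471]
ee_rot: [[0.229, -0.621, 0.749], [-0.18, -0.784, -0.595], [0.957, 0.002, -0.291]]
ft_force: [0.2, 0.0, -0.9]
grip_width: 0.0939
grip_force: 0.0
```

Emit:
{"method": "arm_command", "body": {
  "commands": [
    [0, 0, 0, 0, 0, 0, 1],
    [0, 0, 0, 0, 0, 0, 1],
    [0, 0, 0, 0, 0, 0, 1],
    [0, 0, 0, 0, 0, 0, 1],
    [0, 0, 0, 0, 0, 0, 1],
    [0, 0, 0, 0, 0, 0, 1],
    [0, 0, 0, 0, 0, 0, 1],
    [0, 0, 0, 0, 0, 0, 1],
    [0, 0, 0, 0, 0, 0, 1],
    [0, 0, 0, 0, 0, 0, 1],
    [0, 0, 0, 0, 0, 0, 1],
    [0, 0, 0, 0, 0, 0, 1],
    [0, 0, 0, 0, 0, 0, 1],
    [0, 0, 0, 0, 0, 0, 1],
    [0, 0, 0, 0, 0, 0, 1],
    [0, 0, 0, 0, 0, 0, 1],
    [0, 0, 0, 0, 0, 0, 1],
    [0, 0, 0, 0, 0, 0, 1],
    [0, 0, 0, 0, 0, 0, 1],
    [0, 0, 0, 0, 0, 0, 1]
  ]
}}

```text
time_s: 33.92
ee_pos: [0.4161, -0.4004, 0.1472]
ee_rot: [[0.229, -0.621, 0.75], [-0.18, -0.784, -0.595], [0.957, 0.002, -0.291]]
ft_force: [-0.1, -0.9, -0.0]
grip_width: 0.0939
grip_force: 0.0
```

Emit:
{"method": "arm_command", "body": {
  "commands": [
    [0, 0, 0, 0, 0, 0, 1],
    [0, 0, 0, 0, 0, 0, 1],
    [0, 0, 0, 0, 0, 0, 1],
    [0, 0, 0, 0, 0, 0, 1],
    [0, 0, 0, 0, 0, 0, 1],
    [0, 0, 0, 0, 0, 0, 1],
    [0, 0, 0, 0, 0, 0, 1],
    [0, 0, 0, 0, 0, 0, 1],
    [0, 0, 0, 0, 0, 0, 1],
    [0, 0, 0, 0, 0, 0, 1],
    [0, 0, 0, 0, 0, 0, 1],
    [0, 0, 0, 0, 0, 0, 1],
    [0, 0, 0, 0, 0, 0, 1],
    [0, 0, 0, 0, 0, 0, 1],
    [0, 0, 0, 0, 0, 0, 1],
    [0, 0, 0, 0, 0, 0, 1],
    [0, 0, 0, 0, 0, 0, 1],
    [0, 0, 0, 0, 0, 0, 1],
    [0, 0, 0, 0, 0, 0, 1],
    [0, 0, 0, 0, 0, 0, 1]
  ]
}}

```text
time_s: 35.58
ee_pos: [0.4161, -0.4004, 0.1471]
ee_rot: [[0.229, -0.621, 0.75], [-0.18, -0.784, -0.595], [0.957, 0.001, -0.291]]
ft_force: [-0.1, -1.4, 1.5]
grip_width: 0.094
grip_force: 0.0
```

Emit:
{"method": "arm_command", "body": {
  "commands": [
    [0, 0, 0, 0, 0, 0, 1],
    [0, 0, 0, 0, 0, 0, 1],
    [0, 0, 0, 0, 0, 0, 1],
    [0, 0, 0, 0, 0, 0, 1],
    [0, 0, 0, 0, 0, 0, 1],
    [0, 0, 0, 0, 0, 0, 1],
    [0, 0, 0, 0, 0, 0, 1],
    [0, 0, 0, 0, 0, 0, 1],
    [0, 0, 0, 0, 0, 0, 1],
    [0, 0, 0, 0, 0, 0, 1],
    [0, 0, 0, 0, 0, 0, 1],
    [0, 0, 0, 0, 0, 0, 1],
    [0, 0, 0, 0, 0, 0, 1],
    [0, 0, 0, 0, 0, 0, 1],
    [0, 0, 0, 0, 0, 0, 1],
    [0, 0, 0, 0, 0, 0, 1],
    [0, 0, 0, 0, 0, 0, 1],
    [0, 0, 0, 0, 0, 0, 1],
    [0, 0, 0, 0, 0, 0, 1],
    [0, 0, 0, 0, 0, 0, 1]
  ]
}}

```text
time_s: 37.25
ee_pos: [0.4161, -0.4004, 0.1471]
ee_rot: [[0.229, -0.621, 0.75], [-0.18, -0.784, -0.595], [0.957, 0.002, -0.291]]
ft_force: [-0.4, 0.7, -0.2]
grip_width: 0.0938
grip_force: 0.0
```

Emit:
{"method": "arm_command", "body": {
  "commands": [
    [0, 0, 0, 0, 0, 0, 1],
    [0, 0, 0, 0, 0, 0, 1],
    [0, 0, 0, 0, 0, 0, 1],
    [0, 0, 0, 0, 0, 0, 1],
    [0, 0, 0, 0, 0, 0, 1],
    [0, 0, 0, 0, 0, 0, 1],
    [0, 0, 0, 0, 0, 0, 1],
    [0, 0, 0, 0, 0, 0, 1],
    [0, 0, 0, 0, 0, 0, 1],
    [0, 0, 0, 0, 0, 0, 1],
    [0, 0, 0, 0, 0, 0, 1],
    [0, 0, 0, 0, 0, 0, 1],
    [0, 0, 0, 0, 0, 0, 1],
    [0, 0, 0, 0, 0, 0, 1],
    [0, 0, 0, 0, 0, 0, 1],
    [0, 0, 0, 0, 0, 0, 1],
    [0, 0, 0, 0, 0, 0, 1],
    [0, 0, 0, 0, 0, 0, 1],
    [0, 0, 0, 0, 0, 0, 1],
    [0, 0, 0, 0, 0, 0, 1]
  ]
}}

```text
time_s: 38.92
ee_pos: [0.4161, -0.4004, 0.1472]
ee_rot: [[0.229, -0.621, 0.75], [-0.18, -0.784, -0.595], [0.957, 0.002, -0.291]]
ft_force: [0.1, -0.9, 0.1]
grip_width: 0.0943
grip_force: 0.0
```

Emit:
{"method": "arm_command", "body": {
  "commands": [
    [0, 0, 0, 0, 0, 0, 1],
    [0, 0, 0, 0, 0, 0, 1],
    [0, 0, 0, 0, 0, 0, 1],
    [0, 0, 0, 0, 0, 0, 1],
    [0, 0, 0, 0, 0, 0, 1],
    [0, 0, 0, 0, 0, 0, 1],
    [0, 0, 0, 0, 0, 0, 1],
    [0, 0, 0, 0, 0, 0, 1],
    [0, 0, 0, 0, 0, 0, 1],
    [0, 0, 0, 0, 0, 0, 1],
    [0, 0, 0, 0, 0, 0, 1],
    [0, 0, 0, 0, 0, 0, 1],
    [0, 0, 0, 0, 0, 0, 1],
    [0, 0, 0, 0, 0, 0, 1],
    [0, 0, 0, 0, 0, 0, 1],
    [0, 0, 0, 0, 0, 0, 1],
    [0, 0, 0, 0, 0, 0, 1],
    [0, 0, 0, 0, 0, 0, 1],
    [0, 0, 0, 0, 0, 0, 1],
    [0, 0, 0, 0, 0, 0, 1]
  ]
}}

```text
time_s: 40.58
ee_pos: [0.4161, -0.4004, 0.1472]
ee_rot: [[0.229, -0.621, 0.75], [-0.18, -0.784, -0.595], [0.957, 0.002, -0.291]]
ft_force: [0.2, 0.0, 0.9]
grip_width: 0.0938
grip_force: 0.0
```

```bash
python3 w.py
```

```text
0 17.492188
0 6.7578125
0 19.816406
0 20.773438
0 16.695312
0 11.433594
0 11.363281
brush [([150.8, 256.9], 0.67)]
brush_eye []
0.96 227 276 0 242
10 236 269
50 236 267
90 231 273
130 228 273
170 229 272
210 230 271
42.0333
offcut_1 [([222.0, 142.0], 0.7), ([269.0, 165.0], 0.66), ([274.0, 131.0], 0.59), ([186.0, 144.0], 0.58), ([196.0, 128.0], 0.5), ([166.0, 148.0], 0.49), ([212.0, 131.0], 0.43)]
sanding_block [([150.0, 214.0], 0.96)]
wax_tin [([148.0, 161.0], 0.94)]
panel [([188.0, 200.0], 0.81)]
```

Emit:
{"method": "arm_command", "body": {
  "commands": [
    [0, 0, 0, 0, 0, 0, 1],
    [0, 0, 0, 0, 0, 0, 1],
    [0, 0, 0, 0, 0, 0, 1],
    [0, 0, 0, 0, 0, 0, 1],
    [0, 0, 0, 0, 0, 0, 1],
    [0, 0, 0, 0, 0, 0, 1],
    [0, 0, 0, 0, 0, 0, 1],
    [0, 0, 0, 0, 0, 0, 1],
    [0, 0, 0, 0, 0, 0, 1],
    [0, 0, 0, 0, 0, 0, 1],
    [0, 0, 0, 0, 0, 0, 1],
    [0, 0, 0, 0, 0, 0, 1],
    [0, 0, 0, 0, 0, 0, 1],
    [0, 0, 0, 0, 0, 0, 1],
    [0, 0, 0, 0, 0, 0, 1],
    [0, 0, 0, 0, 0, 0, 1],
    [0, 0, 0, 0, 0, 0, 1],
    [0, 0, 0, 0, 0, 0, 1],
    [0, 0, 0, 0, 0, 0, 1],
    [0, 0, 0, 0, 0, 0, 1]
  ]
}}

```text
time_s: 43.9
ee_pos: [0.4161, -0.4004, 0.1471]
ee_rot: [[0.229, -0.621, 0.75], [-0.18, -0.784, -0.595], [0.957, 0.001, -0.291]]
ft_force: [0.3, 0.1, 0.0]
grip_width: 0.0936
grip_force: 0.0
```

Emit:
{"method": "arm_command", "body": {
  "commands": [
    [0, 0, 0, 0, 0, 0, 1],
    [0, 0, 0, 0, 0, 0, 1],
    [0, 0, 0, 0, 0, 0, 1],
    [0, 0, 0, 0, 0, 0, 1],
    [0, 0, 0, 0, 0, 0, 1],
    [0, 0, 0, 0, 0, 0, 1],
    [0, 0, 0, 0, 0, 0, 1],
    [0, 0, 0, 0, 0, 0, 1],
    [0, 0, 0, 0, 0, 0, 1],
    [0, 0, 0, 0, 0, 0, 1],
    [0, 0, 0, 0, 0, 0, 1],
    [0, 0, 0, 0, 0, 0, 1],
    [0, 0, 0, 0, 0, 0, 1],
    [0, 0, 0, 0, 0, 0, 1],
    [0, 0, 0, 0, 0, 0, 1],
    [0, 0, 0, 0, 0, 0, 1],
    [0, 0, 0, 0, 0, 0, 1],
    [0, 0, 0, 0, 0, 0, 1],
    [0, 0, 0, 0, 0, 0, 1],
    [0, 0, 0, 0, 0, 0, 1]
  ]
}}

```text
time_s: 45.57
ee_pos: [0.4161, -0.4004, 0.1471]
ee_rot: [[0.229, -0.621, 0.75], [-0.18, -0.784, -0.595], [0.957, 0.001, -0.291]]
ft_force: [0.2, -0.2, 0.2]
grip_width: 0.094
grip_force: 0.0
```

Emit:
{"method": "arm_command", "body": {
  "commands": [
    [0, 0, 0, 0, 0, 0, 1],
    [0, 0, 0, 0, 0, 0, 1],
    [0, 0, 0, 0, 0, 0, 1],
    [0, 0, 0, 0, 0, 0, 1],
    [0, 0, 0, 0, 0, 0, 1],
    [0, 0, 0, 0, 0, 0, 1],
    [0, 0, 0, 0, 0, 0, 1],
    [0, 0, 0, 0, 0, 0, 1],
    [0, 0, 0, 0, 0, 0, 1],
    [0, 0, 0, 0, 0, 0, 1],
    [0, 0, 0, 0, 0, 0, 1],
    [0, 0, 0, 0, 0, 0, 1],
    [0, 0, 0, 0, 0, 0, 1],
    [0, 0, 0, 0, 0, 0, 1],
    [0, 0, 0, 0, 0, 0, 1],
    [0, 0, 0, 0, 0, 0, 1],
    [0, 0, 0, 0, 0, 0, 1],
    [0, 0, 0, 0, 0, 0, 1],
    [0, 0, 0, 0, 0, 0, 1],
    [0, 0, 0, 0, 0, 0, 1]
  ]
}}

```text
time_s: 47.23
ee_pos: [0.4161, -0.4004, 0.1472]
ee_rot: [[0.229, -0.621, 0.75], [-0.18, -0.784, -0.595], [0.957, 0.002, -0.291]]
ft_force: [-0.4, -0.0, -0.7]
grip_width: 0.0942
grip_force: 0.0
```

```bash
python3 -c "
from bench import order
print(order.job_done())"
```

```text
the job is handed in; nothing more can be done
None
```

I swept all five off-cuts into the tray with the brush, left the sanding block and wax tin where they were, hung the brush by its eye on the hook with its swing nearly gone at the last check, and handed the job in at about 47 s (no verdict was returned).

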